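# Charged battery pack from the leaning charger into the bench caddy

### The job

In the potting shed, two packs sit in the leaning twin charger: pull the bigger one (the one with the tall heel) straight out of its bay, firmly enough to beat the spring catch but without wrenching it, and set it down gently, stem first, in the free pocket of the pine caddy so that its heel rests squarely on the top: neither dropped nor rammed in. Leave the small pack charging in its bay, the spare pack in its pocket and the other things on the bench where they are.

Things in the scene. Friction and masses are not known exactly. Their poses are not given: they have to be found in the camera images.
- pack_large: The pack to move: grey smooth plastic tool battery, 340 g. Origin in the middle of the shoulder where heel and stem meet; z runs from stem up through heel. Heel 52 mm (its x) by 64 mm (y), 46 mm tall (z 0 to 46). Stem 40 mm (x) by 34 mm (y), z 0 to -62, waist 27 mm wide in y from z -30 to -46. Seated, only the heel shows, shoulder on the sloping deck. Same when turned half round about z.
- pack_grip (a point): Middle of pack_large's heel, 24 mm above the shoulder on its z axis: where to grip, across the 52 mm sides (along pack x), with the fingers along the pack's axis; in y the neighbouring pack is only 12 mm away. Smooth plastic: with less than about 20 N of grip the fingers slide off as the catch resists.
- pack_small: Pack that stays charging in the other bay: same stem, but the heel is only 26 mm tall (52 by 64 mm in plan); 220 g. Origin and axes as pack_large. The two packs may be either way round in the bays.
- pack_spare: Another small pack (26 mm heel, 220 g) hanging in the caddy's middle pocket, where it stays. Origin and axes as pack_large; origin level with the caddy's top.
- charger: Dark grey wedge-shaped twin charger screwed to the bench, 196 mm wide (its y), 130 mm deep, 112 mm tall at the back. Origin on the bench under the middle of the deck. The deck slopes 30 degrees, low edge to its -x (toward the robot), 110 mm long down the slope. The bays go in square to the deck, so the packs lean 30 degrees: pull along (-0.5, 0, 0.866) in the charger's frame.
- bay0 (a point): Middle of the mouth of the charger's right bay (-y side), on the deck, 84.5 mm over the bench; axes as charger. Each bay is 43 mm up the slope by 36 mm in y, 66 mm through. Sprung balls at both y sides snap into the stem's waist: after 2 mm of play it takes a pull of about 22 N to pass them, then the pack slides almost freely and is clear after 62 mm.
- bay1 (a point): Middle of the mouth of the charger's left bay (+y side), like bay0 and 76 mm from it. A crooked pull jams the stem; more than 45 N between pack and charger counts as wrenching.
- caddy: Pine box with a plywood top, fixed on the bench, 120 mm (its x) by 290 mm (its y), top 90 mm over the bench. Origin on the bench under its middle. In the top, along y: the free pocket at -88 mm, the spare pack's pocket at +4 mm, an open trough with plant labels and a pencil at +94 mm (up to 20 mm above the top).
- pocket (a point): Middle of the mouth of the caddy's free pocket, level with the top (90 mm over the bench), axes as caddy. Rectangular hole 50 mm (x) by 46 mm (y), 80 mm deep: the stem hangs inside clear of the floor, and the heel's 64 mm side (pack y along caddy y) bridges the 46 mm. More than 60 N between pack and caddy counts as ramming.
- pot_small: Empty terracotta pot, 72 mm across, 68 mm tall, origin under its middle. Bystander.
- pot_mid: Empty terracotta pot, 96 mm across, 90 mm tall, origin under its middle. Bystander.
- trowel: Hand trowel, wooden handle and steel blade, 290 mm long along its x, lying, under 30 mm high, origin on the bench under its middle. Bystander.
- staple_gun: Steel hand staple gun lying on its side, about 182 by 102 mm and 29 mm high, origin on the bench under it. Bystander.
- dibber: Wooden dibber 186 mm long, 32 mm thick, lying, origin on the bench near its middle. Bystander.
There are look-alikes about, which are no part of the job. Leave any green or pink look-alike of the pack_large alone.

How it is judged:
By the outcome, as a careful person would: the job done as asked, in the order asked, and still so for the second after the job is handed in, with the robot touching nothing.
It also fails if it takes over 50 s, if anything falls off the work surface, if the arm or the gripper's body presses on something with over 40 N, if the wrist force passes 120 N, or if a joint passes its speed limit or range.

### The arm

A 6-joint arm with a two-finger parallel gripper is mounted at the origin on the work surface. World frame = base frame: x ahead of the robot, y to its left, z up, the work surface at z = 0. Lengths are in m, angles in rad, forces in N, time in s.
With the tool pointing down it reaches from about 0.4 to 0.825 m from the base axis. Payload 7 kg.
Tool frame: the origin (TCP) lies on the centre line of the jaws, within the pads' length; the fingertips stand 11 mm ahead of it and the grasp point (between the pads) lies 8 mm behind it; z points along the fingers, y is the direction in which the jaws open and shut (so a half turn about z gives the same grasp; the last joint's range is limited). The gripper opens to 88 mm and grips with 3 to 60 N. Pads are 19 mm wide; open, the fingers measure 130 mm over their backs; the gripper's body (78 mm by 193 mm) begins 47 mm behind the grasp point.
Start: joints at [-0.887, 0.359, 0.012, 0, -1.224, -0.288], TCP at [0.26, -0.623, 0.238] pointing down, gripper open.
Joint ranges: [-3.07, 3.07], [-1.43, 2.12], [-1.02, 1.25], [-3.03, 1.67], [-3.05, -0], [-3.03, 3.03]. Speed limits (rad/s): [2.39, 2.39, 3.01, 3.14, 3.14, 3.14].

### API

Orientations are given as [roll, pitch, yaw] about the fixed x, y, z axes, in that order (R = Rz(yaw) Ry(pitch) Rx(roll)).
In Python, from workcell import robot gives the robot as it stands.
- The arm moves only by the tool step_arm, never from a script. Its argument "plan" is a list of rows, each a list of 7 numbers: the shift along the tool's x, y, z normalised to -1 to 1, where 1 is 0.03 m, then the turn, a rotation vector about the tool's x, y, z normalised to -1 to 1, where 1 is 8 degrees, then the opening, from 0 (shut) to 1 (fully open). A call has exactly 8 rows; each row shifts and turns the commanded pose from where the row before left it, along the tool's axes as they then stand; what a row does not reach is not made up. A row lasts 1/10 s, in which the tool goes at most 50 mm and 8.59 degrees, less where a joint would pass 70% of its speed; a pose out of reach is approached as far as the arm can. A call with a number of a shift or a turn outside -1 to 1 is refused whole. A call with a gripper value outside its range is refused whole. The fingers move at their own pace and stop on an object; "grip_force" is the grip in N (left out, the last holds). Time passes only in rows, so rows that do not move let the fingers close, or fill a call up. It gives the time, the measured TCP pose, the force and the opening at its end, in the units of the state.
- robot.sense(): the state, without advancing time (a new reading comes with each control period).
- robot.get_image(name): name is "scene" or "side" or "wrist"; returns the picture (420x560x3 uint8, red, green, blue); there is no depth.
- robot.camera_info(name): a dict with "K" (3x3 intrinsics, pixels), "rvec" (rotation vector, rad) and "tvec" (3), from world to camera coordinates, as OpenCV has them; the wrist camera has in their place "tool_from_camera" (4x4, takes a point from camera to tool coordinates, whose origin is the TCP and whose axes are the flange's). Camera axes: x right, y down, z forward; pixel columns grow to the right and rows downward; lengths in m; the calibration is good to about 2 mm. A picture is of the moment at which its call begins: read the wrist's pose just before it. camera_info takes no time and is no camera call.
- robot.job_done(): hands the job in, once; it reports no verdict.
The state is a dict: "time": time; "qpos": joint angles; "qd": joint speeds; "joint_torque": joint torques, N m; "ee_pos": TCP position; "tool_rot": TCP orientation; "wrist_force": force on the tool from outside, world axes, zero at the start; "moment": the same for the moment, N m; "opening": opening from 0.0 (shut) to 1.0 (fully open).
Only numpy, scipy, OpenCV 4.12 (cv2) and the standard library are available. Lean on these libraries where they do the work, as an engineer would, in place of code of your own. Each camera call takes 0.05 s, during which the arm holds its last target.

## Working session

There is one attempt and no reset: what is moved stays moved. The work goes in short steps, Python scripts to look and compute and a tool call to move; the robot and the scene stay as the last step left them, time stands still between calls to the robot, and variables do not carry over. Pictures are saved under pics/ and viewed, and the job is handed in when it is done.

Besides the shell and the picture viewer there is one more tool, called as name([rows], argument=value, ...), one row to a line, values as JSON. step_arm: Moves the arm, as the interface text tells. Scaled input: -1 to 1 covers 0.03 m each way for a shift and 8 degrees each way for a turn. Its arguments: {"type":"object","properties":{"plan":{"type":"array","items":{"type":"array","items":{"type":"number","minimum":-1,"maximum":1}}},"grip_force":{"type":"number"}},"required":["plan"]}

```bash
ls; mkdir -p pics; python3 - <<'E'
from workcell import robot
import cv2,numpy as np
s=robot.sense();print(s['time'],s['ee_pos'],s['tool_rot'],s['opening'])
for n in ['scene','side','wrist']:
    im=robot.get_image(n);cv2.imwrite(f'pics/{n}0.png',im[:,:,::-1])
    print(n,robot.camera_info(n))
E
```

```text
pics
0.0 [ 0.26002356 -0.62237554  0.23660331] [ 3.13989179e+00 -1.29598967e-04 -2.74594465e+00] 0.9998635239175167
scene {'K': array([[499.5951423 ,   0.        , 279.98659768],
       [  0.        , 499.5951423 , 210.76541444],
       [  0.        ,   0.        ,   1.        ]]), 'rvec': array([ 1.97252458,  1.26805929, -0.57902128]), 'tvec': array([-0.19229829, -0.21741085,  1.77215664])}
side {'K': array([[391.89966493,   0.        , 282.83082287],
       [  0.        , 391.89966493, 211.75562992],
       [  0.        ,   0.        ,   1.        ]]), 'rvec': array([ 0.05397548, -2.89142833,  1.18385271]), 'tvec': array([0.48578886, 0.08037486, 1.17191176])}
wrist {'K': array([[293.71762849,   0.        , 280.09580094],
       [  0.        , 293.71762849, 210.76954112],
       [  0.        ,   0.        ,   1.        ]]), 'tool_from_camera': array([[ 5.15100033e-04, -9.69226617e-01, -2.46169658e-01,
         6.63852860e-02],
       [ 9.99999836e-01,  5.61192603e-04, -1.17085345e-04,
        -1.44042154e-04],
       [ 2.51630823e-04, -2.46169557e-01,  9.69226746e-01,
        -1.47069009e-01],
       [ 0.00000000e+00,  0.00000000e+00,  0.00000000e+00,
         1.00000000e+00]])}
```

View pics/scene0.png

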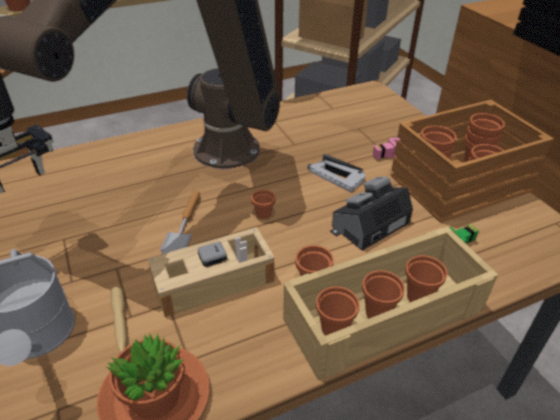

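View pics/side0.png

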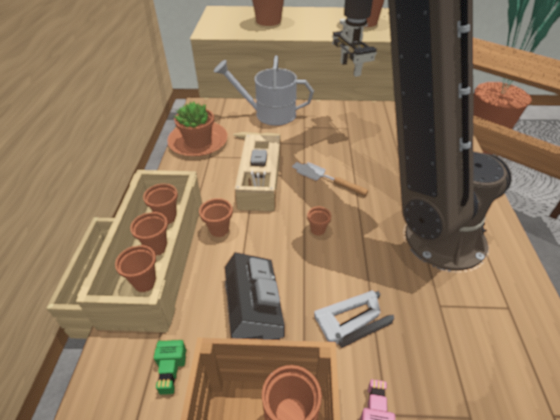

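View pics/wrist0.png

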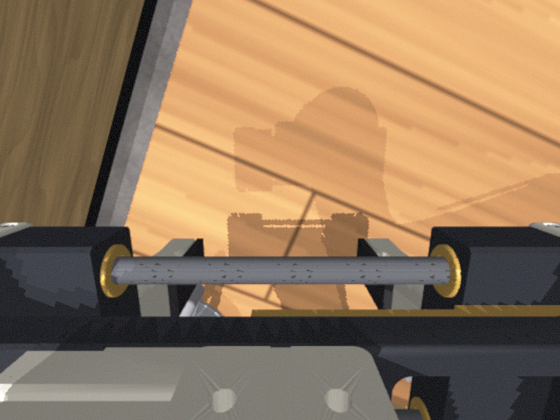

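The scene picture shows the charger near (372,212) and the caddy near (212,270), with the free pocket at about (176,265). In the side picture the charger is near (255,295) and the caddy near (260,170). I'll zoom in on both.

```bash
python3 - <<'E'
import cv2,numpy as np
a=cv2.imread('pics/scene0.png');b=cv2.imread('pics/side0.png')
def c(im,x,y,w,h,k,n): 
    cv2.imwrite(n,cv2.resize(im[y:y+h,x:x+w],None,fx=k,fy=k,interpolation=cv2.INTER_CUBIC))
c(a,320,165,100,85,7,'pics/c1.png');c(b,215,245,80,100,6,'pics/c2.png')
c(a,145,225,135,90,5.5,'pics/c3.png');c(b,225,125,70,90,6,'pics/c4.png')
E
```

```text
(no output)
```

View pics/c1.png

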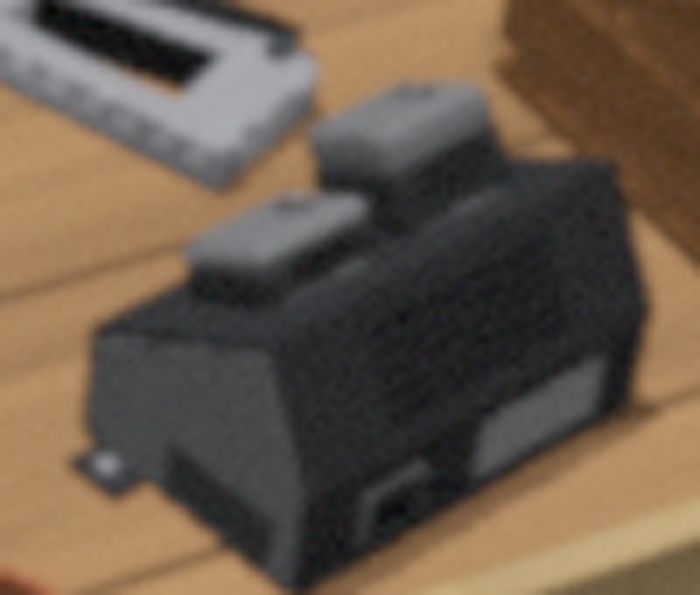

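View pics/c2.png

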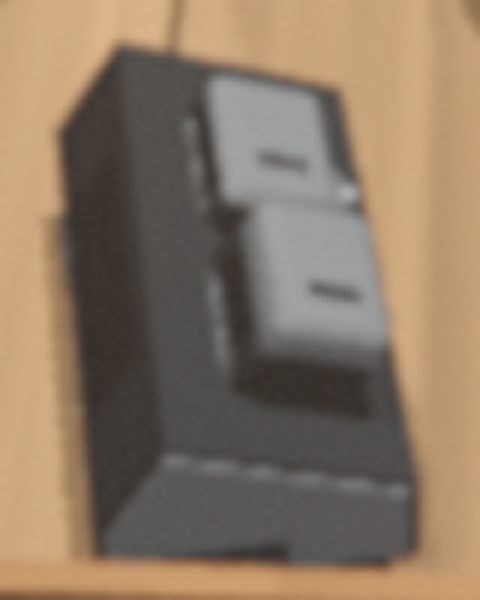

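View pics/c3.png

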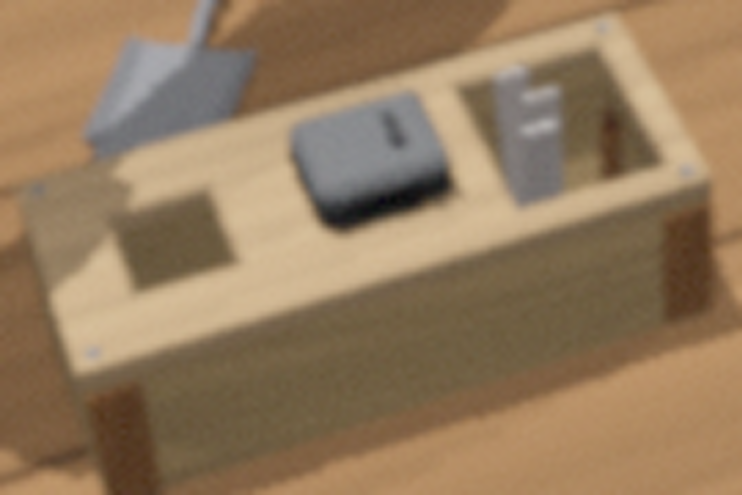

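View pics/c4.png

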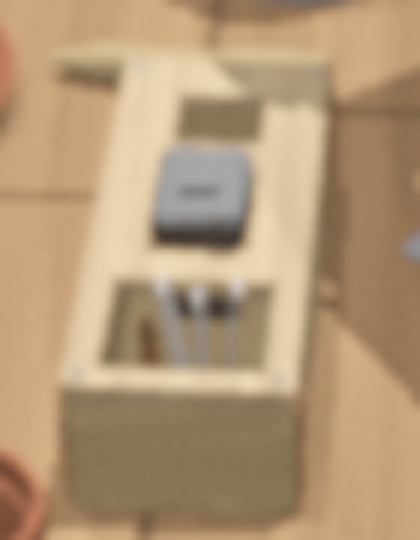

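```bash
cat > h.py <<'E'
import numpy as np,cv2
from workcell import robot
from scipy.spatial.transform import Rotation as R
def cam(n):
    i=robot.camera_info(n);Rm=cv2.Rodrigues(i['rvec'])[0];return i['K'],Rm,np.array(i['tvec'])
def ray(n,uv,pose=None):
    if n=='wrist':
        i=robot.camera_info(n);T=np.array(i['tool_from_camera']);K=i['K']
        p,rot=pose;Rt=R.from_euler('xyz',rot).as_matrix()
        d=np.linalg.inv(K)@[uv[0],uv[1],1];return np.array(p)+Rt@T[:3,3],Rt@T[:3,:3]@d
    K,Rm,t=cam(n);d=np.linalg.inv(K)@[uv[0],uv[1],1];return -Rm.T@t,Rm.T@d
def onz(n,uv,z,pose=None):
    o,d=ray(n,uv,pose);return o+d*(z-o[2])/d[2]
def proj(n,P,pose=None):
    if n=='wrist':
        i=robot.camera_info(n);T=np.array(i['tool_from_camera']);Rt=R.from_euler('xyz',pose[1]).as_matrix()
        q=T[:3,:3].T@(Rt.T@(np.array(P)-pose[0])-T[:3,3]);p=i['K']@q
    else:
        K,Rm,t=cam(n);p=K@(Rm@P+t)
    return p[:2]/p[2]
def tri(*obs):
    A=0;b=0
    for o,d in obs:
        d=d/np.linalg.norm(d);M=np.eye(3)-np.outer(d,d);A=A+M;b=b+M@o
    x=np.linalg.solve(A,b);r=[np.linalg.norm((np.eye(3)-np.outer(d,d)/(d@d))@(x-o)) for o,d in obs];return x,r
E
python3 - <<'E'
from h import *
np.set_printoptions(precision=4,suppress=True)
S=lambda p:(p[0]/5.5+145,p[1]/5.5+225)
D=lambda p:(p[0]/6+225,p[1]/6+125)
print('caddy')
for p in [(20,185),(615,12),(710,178),(75,378)]: print(onz('scene',S(p),.09))
for p in [(330,58),(300,390),(62,385),(125,52)]: print(' ',onz('side',D(p),.09))
for p in [(115,215),(208,190),(237,262),(137,290)]: print(onz('scene',S(p),.09))
for p in [(265,97),(258,138),(180,135),(183,97)]: print(' ',onz('side',D(p),.09))
S=lambda p:(p[0]/7+320,p[1]/7+165)
D=lambda p:(p[0]/6+215,p[1]/6+245)
print('charger')
for a,b in [((275,350),(120,48)),((612,163),(165,455)),((98,330),(340,90))]:
  print(tri(ray('scene',S(a)),ray('side',D(b))))
print('pack slot'); print(tri(ray('scene',S((413,92))),ray('side',D((335,291)))),tri(ray('scene',S((292,203))),ray('side',D((285,160)))))
for p in [(245,205),(370,205),(385,345),(262,358)]: print(onz('side',D(p),.124))
E
```

```text
caddy
[ 0.5129 -0.3827  0.09  ]
[ 0.5161 -0.0941  0.09  ]
[ 0.6368 -0.098   0.09  ]
[ 0.6336 -0.3882  0.09  ]
  [ 0.511  -0.3915  0.09  ]
  [ 0.5135 -0.0986  0.09  ]
  [ 0.6346 -0.0981  0.09  ]
  [ 0.6334 -0.3935  0.09  ]
[ 0.5487 -0.3486  0.09  ]
[ 0.5507 -0.3066  0.09  ]
[ 0.5983 -0.3074  0.09  ]
[ 0.5962 -0.3515  0.09  ]
  [ 0.5471 -0.3507  0.09  ]
  [ 0.5486 -0.3108  0.09  ]
  [ 0.5934 -0.3121  0.09  ]
  [ 0.5949 -0.3491  0.09  ]
charger
(array([0.6026, 0.1657, 0.1099]), [np.float64(0.0019367764969853646), np.float64(0.001936776496985398)])
(array([0.5613, 0.3531, 0.1105]), [np.float64(0.0002459790119803005), np.float64(0.0002459790119803895)])
(array([0.5118, 0.1441, 0.057 ]), [np.float64(0.0019481338458738914), np.float64(0.001948133845873715)])
pack slot
(array([0.5029, 0.2918, 0.1263]), [np.float64(0.001215861411272356), np.float64(0.0012158614112723547)]) (array([0.528 , 0.2202, 0.1097]), [np.float64(0.0013414226783579743), np.float64(0.0013414226783580593)])
[0.5398 0.2515 0.124 ]
[0.4908 0.2497 0.124 ]
[0.4821 0.3122 0.124 ]
[0.5276 0.3194 0.124 ]
```

```bash
cat >> h.py <<'E'
np.set_printoptions(precision=4,suppress=True)
def plan(p1,R1,n,grip,p0=None,R0=None,pr=True):
    s=robot.sense()
    p0=np.array(s['ee_pos']) if p0 is None else np.array(p0); R0=R.from_euler('xyz',s['tool_rot']) if R0 is None else R0
    rv=(R0.inv()*R1).as_rotvec()
    p=p0.copy();Rc=R0;rows=[]
    for k in range(n):
        w=np.round(np.rad2deg(((Rc.inv()*R1).as_rotvec())/(n-k))/8,2)
        d=np.round(Rc.inv().apply(np.array(p1)-p)/(n-k)/.03,2)
        rows.append([*d.tolist(),*w.tolist(),grip])
        p=p+Rc.apply(d*.03);Rc=Rc*R.from_rotvec(np.deg2rad(w*8))
    print('max',np.abs(np.array(rows)).max(0))
    for i in range(0,n,8): print('['+','.join(str([float(x) for x in r]).replace(' ','') for r in rows[i:i+8])+']')
    print('end',p,Rc.as_euler('xyz'));return rows
def packR(u,tilt): # tool x = right of heading u, tool z = forward-down tilted
    u=np.array([np.cos(u),np.sin(u),0]);v=np.array([-u[1],u[0],0]);z=np.sin(tilt)*u-np.cos(tilt)*np.array([0,0,1]);x=-v;y=np.cross(z,x)
    return R.from_matrix(np.c_[x,y,z])
def st():
    s=robot.sense();print('t',s['time'],'p',np.array(s['ee_pos']),'r',np.array(s['tool_rot']),'F',np.array(s['wrist_force']),'q',np.array(s['qpos']),'o',s['opening']);return s
E
python3 - <<'E'
from h import *
th=np.deg2rad(12.4);a=np.array([-.5*np.cos(th),-.5*np.sin(th),.866])
bay=np.array([.5273,.2863,.0845])
plan(bay+.2*a,packR(th,np.pi/6),32,1.0)
E
```

```text
max [0.94 0.78 0.15 0.1  0.09 0.31 1.  ]
[[-0.52,0.78,-0.02,0.1,-0.08,-0.3,1.0],[-0.55,0.76,-0.03,0.1,-0.08,-0.3,1.0],[-0.58,0.74,-0.03,0.1,-0.08,-0.3,1.0],[-0.61,0.71,-0.03,0.1,-0.08,-0.3,1.0],[-0.64,0.69,-0.04,0.1,-0.08,-0.3,1.0],[-0.67,0.66,-0.04,0.1,-0.08,-0.3,1.0],[-0.7,0.63,-0.04,0.1,-0.08,-0.3,1.0],[-0.73,0.6,-0.04,0.1,-0.08,-0.3,1.0]]
[[-0.75,0.57,-0.04,0.1,-0.08,-0.3,1.0],[-0.77,0.53,-0.04,0.1,-0.08,-0.31,1.0],[-0.8,0.5,-0.04,0.1,-0.08,-0.3,1.0],[-0.82,0.46,-0.03,0.1,-0.08,-0.3,1.0],[-0.84,0.43,-0.03,0.1,-0.08,-0.31,1.0],[-0.86,0.39,-0.03,0.1,-0.08,-0.3,1.0],[-0.87,0.36,-0.02,0.1,-0.08,-0.31,1.0],[-0.89,0.32,-0.02,0.1,-0.08,-0.3,1.0]]
[[-0.9,0.28,-0.01,0.1,-0.08,-0.31,1.0],[-0.91,0.24,-0.01,0.1,-0.08,-0.3,1.0],[-0.92,0.2,0.0,0.1,-0.08,-0.3,1.0],[-0.93,0.16,0.01,0.1,-0.09,-0.31,1.0],[-0.93,0.12,0.02,0.1,-0.09,-0.3,1.0],[-0.94,0.09,0.03,0.1,-0.08,-0.31,1.0],[-0.94,0.04,0.04,0.09,-0.09,-0.3,1.0],[-0.94,0.01,0.05,0.1,-0.08,-0.31,1.0]]
[[-0.94,-0.03,0.06,0.09,-0.09,-0.3,1.0],[-0.93,-0.07,0.07,0.1,-0.08,-0.31,1.0],[-0.93,-0.11,0.08,0.09,-0.09,-0.3,1.0],[-0.92,-0.15,0.1,0.1,-0.08,-0.31,1.0],[-0.92,-0.19,0.11,0.09,-0.09,-0.3,1.0],[-0.9,-0.23,0.13,0.1,-0.08,-0.31,1.0],[-0.89,-0.26,0.14,0.09,-0.09,-0.3,1.0],[-0.89,-0.3,0.15,0.1,-0.08,-0.31,1.0]]
end [0.4298 0.265  0.2577] [-2.6179 -0.0004 -1.3543]
```

step_arm([
  [-0.52,0.78,-0.02,0.1,-0.08,-0.3,1.0],
  [-0.55,0.76,-0.03,0.1,-0.08,-0.3,1.0],
  [-0.58,0.74,-0.03,0.1,-0.08,-0.3,1.0],
  [-0.61,0.71,-0.03,0.1,-0.08,-0.3,1.0],
  [-0.64,0.69,-0.04,0.1,-0.08,-0.3,1.0],
  [-0.67,0.66,-0.04,0.1,-0.08,-0.3,1.0],
  [-0.7,0.63,-0.04,0.1,-0.08,-0.3,1.0],
  [-0.73,0.6,-0.04,0.1,-0.08,-0.3,1.0],
])

```text
time: 0.95
ee_pos: [0.3021, -0.3999, 0.2426]
tool_rot: [-3.016, 0.069, -2.404]
wrist_force: [-0.3, 0.2, 0.6]
opening: 0.997
```

step_arm([
  [-0.75,0.57,-0.04,0.1,-0.08,-0.3,1.0],
  [-0.77,0.53,-0.04,0.1,-0.08,-0.31,1.0],
  [-0.8,0.5,-0.04,0.1,-0.08,-0.3,1.0],
  [-0.82,0.46,-0.03,0.1,-0.08,-0.3,1.0],
  [-0.84,0.43,-0.03,0.1,-0.08,-0.31,1.0],
  [-0.86,0.39,-0.03,0.1,-0.08,-0.3,1.0],
  [-0.87,0.36,-0.02,0.1,-0.08,-0.31,1.0],
  [-0.89,0.32,-0.02,0.1,-0.08,-0.3,1.0],
])

```text
time: 1.75
ee_pos: [0.3446, -0.178, 0.2477]
tool_rot: [-2.875, 0.092, -2.054]
wrist_force: [0.0, -0.4, 0.3]
opening: 1.001
```

step_arm([
  [-0.9,0.28,-0.01,0.1,-0.08,-0.31,1.0],
  [-0.91,0.24,-0.01,0.1,-0.08,-0.3,1.0],
  [-0.92,0.2,0.0,0.1,-0.08,-0.3,1.0],
  [-0.93,0.16,0.01,0.1,-0.09,-0.31,1.0],
  [-0.93,0.12,0.02,0.1,-0.09,-0.3,1.0],
  [-0.94,0.09,0.03,0.1,-0.08,-0.31,1.0],
  [-0.94,0.04,0.04,0.09,-0.09,-0.3,1.0],
  [-0.94,0.01,0.05,0.1,-0.08,-0.31,1.0],
])

```text
time: 2.55
ee_pos: [0.3872, 0.0443, 0.2527]
tool_rot: [-2.735, 0.068, -1.698]
wrist_force: [-0.4, -0.8, -0.3]
opening: 1.001
```

step_arm([
  [-0.94,-0.03,0.06,0.09,-0.09,-0.3,1.0],
  [-0.93,-0.07,0.07,0.1,-0.08,-0.31,1.0],
  [-0.93,-0.11,0.08,0.09,-0.09,-0.3,1.0],
  [-0.92,-0.15,0.1,0.1,-0.08,-0.31,1.0],
  [-0.92,-0.19,0.11,0.09,-0.09,-0.3,1.0],
  [-0.9,-0.23,0.13,0.1,-0.08,-0.31,1.0],
  [-0.89,-0.26,0.14,0.09,-0.09,-0.3,1.0],
  [-0.89,-0.3,0.15,0.1,-0.08,-0.31,1.0],
])

```text
time: 3.35
ee_pos: [0.4298, 0.2658, 0.2574]
tool_rot: [-2.617, -0.002, -1.352]
wrist_force: [0.1, -0.2, 0.9]
opening: 1.003
```

```bash
python3 - <<'E'
from h import *
st();robot.get_image('wrist');s=st();im=robot.get_image('wrist');cv2.imwrite('pics/w1.png',im[:,:,::-1]);np.save('w1.npy',np.array([s['ee_pos'],s['tool_rot']]))
E
```

```text
t 3.35 p [0.4298 0.2658 0.2574] r [-2.6171 -0.002  -1.3521] F [ 0.1071 -0.1908  0.8854] q [ 1.1723 -0.2107 -0.9369  0.7319 -0.6594 -1.501 ] o 1.0030264478730038
t 3.4 p [0.4305 0.2695 0.2579] r [-2.6154 -0.0026 -1.3473] F [0.4778 4.4263 1.3616] q [ 1.173  -0.2061 -0.9343  0.7362 -0.6562 -1.5015] o 0.99775730933283
```

View pics/w1.png

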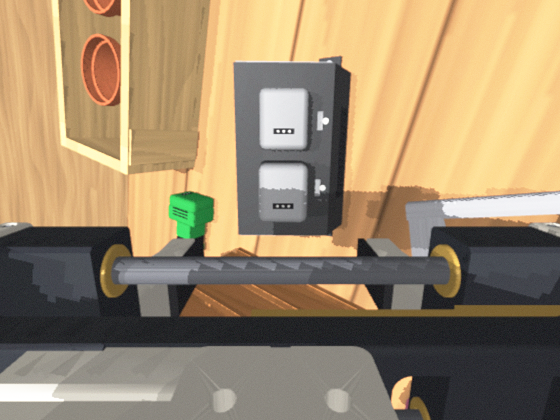

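The wrist picture looks square onto the deck. The packs' tops are at (284,118) and (283,192), and the lower one, in the +y bay, is the large one. I'll take a settled picture and measure it.

```bash
python3 - <<'E'
from h import *
s=st();im=robot.get_image('wrist');cv2.imwrite('pics/w2.png',im[:,:,::-1]);np.save('w2.npy',np.array([s['ee_pos'],s['tool_rot']]))
im=cv2.imread('pics/w2.png')
cv2.imwrite('pics/w2c.png',cv2.resize(im[50:245,220:360],None,fx=4,fy=3.05,interpolation=cv2.INTER_CUBIC)[:, :])
cv2.imwrite('pics/w2c.png',cv2.resize(im[50:245,220:360],None,fx=3,fy=3,interpolation=cv2.INTER_CUBIC))
g=cv2.cvtColor(im,cv2.COLOR_BGR2GRAY);print(g[192,225:355:2]);print(g[118,225:355:2]);print(g[100:240:2,270])
E
```

```text
t 3.45 p [0.4301 0.2671 0.2574] r [-2.6171 -0.0029 -1.351 ] F [ 0.4055 -0.9283 -0.942 ] q [ 1.1726 -0.2082 -0.9353  0.7327 -0.659  -1.5009] o 0.9988607616990226
[222 223 220 218 218 197 107 104 107 105 108 106 106 112 108 107 132 141
 149 149 152 151 151 151 151 151 154 147 148 146 150 148 150 147 149 147
 144 145 134 120 116  60  56  58  98 202 183 163 228 154  89  75  52  48
  47  32  35  27  45 117 125 117 128 135 136]
[216 215 217 216 180 117 120 120 119 117 118 116 115 115 114 117 131 204
 225 235 238 235 235 234 236 234 231 231 231 231 229 230 229 228 229 225
 225 225 219 180 133  62  75  99  97 131 212 220 175  98  97 103 103  68
  49  44  50  41  37  32  45 178 199 194 214]
[237 236 236 236 237 235 236 236 236 234 235 234 234 233 236 236 235 237
 236 233 234 233 235 232 213 181 102 112 114 113 113  86  55 130 183 212
 229 233 233 234 231 231 233 234 183 149 151 149 151 152 150 151 149 139
 137 138 148 150 147 146 142 131 102  96  97 100  99  98 112 211]
```

View pics/w2c.png

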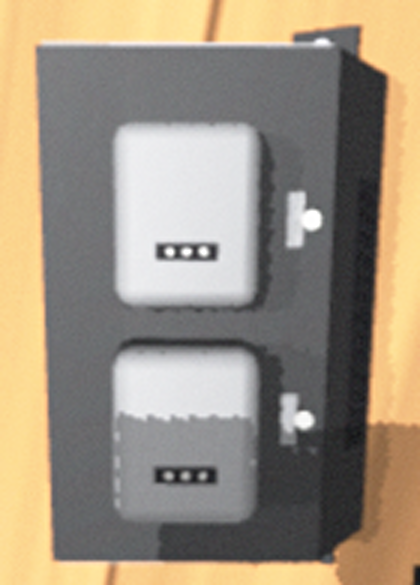

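```bash
cat > meas.py <<'E'
from h import *
import sys
def run(k,th,pts):
    pose=np.load(k+'.npy');im=cv2.imread(f'pics/{k}.png');g=cv2.medianBlur(cv2.cvtColor(im,cv2.COLOR_BGR2GRAY),3)
    P=[onz('wrist',p,z,pose) for p,z in zip(pts,[.112,.057,.057,.112])]
    for p in P: print('deck',p)
    print('lens',np.linalg.norm(P[0]-P[3]),np.linalg.norm(P[1]-P[2]),np.linalg.norm(P[0]-P[1]),np.linalg.norm(P[2]-P[3]))
    e=P[3]-P[0];f=P[2]-P[1];print('yaw',np.rad2deg(np.arctan2(-e[0],e[1])),np.rad2deg(np.arctan2(-f[0],f[1])))
    c=np.mean(P,0);e=(e+f);yaw=np.arctan2(-e[0],e[1]);v=np.array([-np.sin(yaw),np.cos(yaw),0]);print('deck c',c,'bay1',c+.038*v,'bay0',c-.038*v)
    return pose,g,c,yaw
if __name__=='__main__':
    pose,g,c,yaw=run('w2',0,[(220+37/3,50+45/3),(220+338/3,50+50/3),(220+322/3,50+560/3),(220+53/3,50+560/3)])
    a=np.array([-.5*np.cos(yaw),-.5*np.sin(yaw),.866]);v=np.array([-np.sin(yaw),np.cos(yaw),0]);u=np.cross(v,a)
    m=np.zeros_like(g);m[85:228,252:312]=(g[85:228,252:312]>123)*255
    m=cv2.morphologyEx(m,cv2.MORPH_CLOSE,np.ones((7,7)))
    m=cv2.morphologyEx(m,cv2.MORPH_OPEN,np.ones((5,5)))
    for ct in cv2.findContours(m,cv2.RETR_EXTERNAL,cv2.CHAIN_APPROX_NONE)[0]:
        if cv2.contourArea(ct)<800: continue
        x,y,w,h=cv2.boundingRect(ct);print(x,y,w,h,cv2.minAreaRect(ct))
        H=.046 if y>150 else .026
        L=[]
        for q in ct[:,0,:].astype(float):
            o,d=ray('wrist',q,pose);X=o+d*(((c+H*a)-o)@a)/(d@a);L.append([(X-c)@u,(X-c)@v])
        L=np.array(L);lo,hi=np.percentile(L,1,0),np.percentile(L,99,0);print('H',H,'size',hi-lo,'ctr(u,v) rel deck c',(hi+lo)/2)
        r=cv2.minAreaRect((L*1000).astype(np.float32));print(r)
E
python3 meas.py
```

```text
deck [0.6009 0.1609 0.112 ]
deck [0.5095 0.1418 0.057 ]
deck [0.4651 0.3301 0.057 ]
deck [0.5593 0.3516 0.112 ]
lens 0.19528974910813843 0.1934929410031134 0.10839066085533251 0.1111554603219814
yaw 12.322870426298596 13.26864447154695
deck c [0.5337 0.2461 0.0845] bay1 [0.5253 0.2831 0.0845] bay0 [0.5421 0.209  0.0845]
257 166 49 57 ((281.0, 194.0), (56.0, 48.0), 90.0)
H 0.046 size [0.0496 0.059 ] ctr(u,v) rel deck c [0.0019 0.0355]
((1.9193954467773438, 35.4630126953125), (59.01077651977539, 49.62001419067383), 89.94514465332031)
257 90 49 62 ((281.0, 120.5), (61.0, 48.0), 90.0)
H 0.026 size [0.0502 0.0609] ctr(u,v) rel deck c [ 0.0017 -0.0385]
((1.7096996307373047, -38.52476501464844), (60.8770637512207, 50.323707580566406), 89.93950653076172)
```

```bash
python3 - <<'E'
from h import *
robot.get_image('wrist');robot.get_image('wrist')
s=st();im=robot.get_image('wrist');cv2.imwrite('pics/w3.png',im[:,:,::-1]);np.save('w3.npy',np.array([s['ee_pos'],s['tool_rot']]));st()
im=cv2.imread('pics/w3.png')
cv2.imwrite('pics/w3c.png',cv2.resize(im[50:245,220:360],None,fx=4,fy=3.05,interpolation=cv2.INTER_CUBIC)[:, :])
cv2.imwrite('pics/w3c.png',cv2.resize(im[50:245,220:360],None,fx=3,fy=3,interpolation=cv2.INTER_CUBIC))
E
sed -i "s/run('w2'/run('w3'/" meas.py; python3 meas.py
```

```text
t 3.6 p [0.4297 0.264  0.2571] r [-2.6183 -0.0022 -1.3551] F [-0.0939 -1.7816  0.0765] q [ 1.1715 -0.2122 -0.9375  0.7294 -0.6612 -1.5007] o 0.9981690014640757
t 3.65 p [0.4297 0.2639 0.2573] r [-2.618  -0.0017 -1.3552] F [-0.1624 -0.8023 -1.56  ] q [ 1.1714 -0.2127 -0.9376  0.7295 -0.6612 -1.5006] o 1.0031869482734943
deck [0.5993 0.1572 0.112 ]
deck [0.508  0.1385 0.057 ]
deck [0.4645 0.3268 0.057 ]
deck [0.5586 0.3478 0.112 ]
lens 0.19493374472620306 0.19326328249062139 0.10819899214660374 0.11100853198729026
yaw 12.055903627757997 13.01862982913464
deck c [0.5326 0.2426 0.0845] bay1 [0.5244 0.2797 0.0845] bay0 [0.5409 0.2055 0.0845]
256 169 48 57 ((279.5, 197.0), (56.0, 47.0), 90.0)
H 0.046 size [0.0489 0.0592] ctr(u,v) rel deck c [0.0037 0.0385]
((3.675870895385742, 38.50330352783203), (59.21220397949219, 48.914791107177734), 89.93968963623047)
255 88 49 67 ((279.0, 121.0), (66.0, 48.0), 90.0)
H 0.026 size [0.05   0.0658] ctr(u,v) rel deck c [ 0.0035 -0.0379]
((3.513406753540039, -37.879093170166016), (49.9828987121582, 65.97400665283203), 0.19046159088611603)
```

View pics/w3c.png

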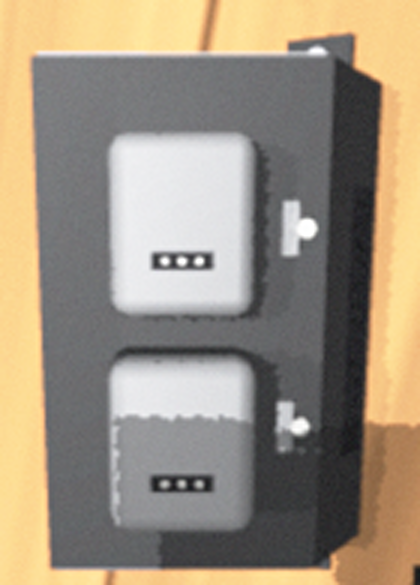

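```bash
sed -i "s#run('w3'.*#run('w3',0,[(220+33/3,50+53/3),(220+334/3,50+57/3),(220+318/3,50+568/3),(220+50/3,50+568/3)])#" meas.py; python3 meas.py
```

```text
deck [0.6007 0.16   0.112 ]
deck [0.509  0.1409 0.057 ]
deck [0.4652 0.3308 0.057 ]
deck [0.5595 0.3519 0.112 ]
lens 0.19630305254666994 0.1948602053394797 0.10865734235323225 0.11112435259472951
yaw 12.123397402975227 12.960911278020864
deck c [0.5336 0.2459 0.0845] bay1 [0.5253 0.283  0.0845] bay0 [0.5418 0.2088 0.0845]
256 169 48 57 ((279.5, 197.0), (56.0, 47.0), 90.0)
H 0.046 size [0.049  0.0594] ctr(u,v) rel deck c [0.0022 0.0356]
((2.2266578674316406, 35.634525299072266), (59.37767028808594, 49.05192947387695), 89.93499755859375)
255 88 49 67 ((279.0, 121.0), (66.0, 48.0), 90.0)
H 0.026 size [0.0502 0.066 ] ctr(u,v) rel deck c [ 0.002 -0.041]
((2.0574569702148438, -40.96038818359375), (50.11463928222656, 66.14847564697266), 0.18599151074886322)
```

```bash
python3 - <<'E'
from h import *
pose=np.load('w3.npy')
L=tri(ray('scene',(379,178.1)),ray('side',(270.8,293.5)),ray('wrist',(280.7,211.3),pose))
S=tri(ray('scene',(320+292/7,165+203/7)),ray('side',(215+285/6,245+160/6)),ray('wrist',(220+182/3,50+261/3),pose))
print(L,S)
for y in [12.5]:
    th=np.deg2rad(y);a=np.array([-.5*np.cos(th),-.5*np.sin(th),.866]);v=np.array([-np.sin(th),np.cos(th),0]);u=np.cross(v,a)
    b=np.array([.5268,.2833,.0845]);X=L[0]-b;print('L slot rel bay1 u,v,a',X@u,X@v,X@a)
    b0=b-.076*v;X=S[0]-b0;print('S slot rel bay0',X@u,X@v,X@a)
    # slot offset from pack centre in wrist image
    for c0,c1,H in [((280.7,211.3),(279.5,197),.046),((280.7,137),(279,121),.026)]:
        Q=[]
        for p in (c0,c1):
            o,d=ray('wrist',p,pose);Q.append(o+d*((b+H*a-o)@a)/(d@a))
        print('slot-centre u,v',(Q[0]-Q[1])@u,(Q[0]-Q[1])@v)
E
```

```text
(array([0.5022, 0.2912, 0.1251]), [np.float64(0.0020573772181899192), np.float64(0.0009699540122228268), np.float64(0.0016479266644804824)]) (array([0.5275, 0.2193, 0.1087]), [np.float64(0.002231475132006091), np.float64(0.0008502533796350935), np.float64(0.0016097499825866175)])
L slot rel bay1 u,v,a 0.000948470245435002 0.013086369396693432 0.04630603215913431
S slot rel bay0 0.0006988048628095173 0.013393804722548313 0.0275204617229729
slot-centre u,v -0.0012496536176122034 0.01537726469811821
slot-centre u,v -0.0017753755574139492 0.01622363097554955
```

```bash
python3 - <<'E'
from h import *
th=np.deg2rad(12.5);a=np.array([-.5*np.cos(th),-.5*np.sin(th),.866])
b=np.array([.528,.282,.085]);print(b+.075*a,b+.016*a)
plan(b+.075*a,packR(th,np.pi/6),8,1.0)
E
```

```text
[0.4914 0.2739 0.1499] [0.5202 0.2803 0.0989]
max [0.02 0.01 0.52 0.   0.01 0.01 1.  ]
[[0.01,-0.0,0.52,-0.0,-0.0,-0.0,1.0],[0.01,-0.0,0.52,-0.0,-0.0,-0.0,1.0],[0.01,-0.0,0.52,-0.0,-0.0,-0.0,1.0],[0.02,-0.0,0.52,-0.0,-0.0,-0.0,1.0],[0.01,-0.0,0.51,-0.0,-0.01,-0.0,1.0],[0.02,-0.0,0.52,-0.0,-0.0,-0.0,1.0],[0.02,-0.01,0.51,-0.0,-0.01,-0.0,1.0],[0.01,-0.0,0.52,-0.0,-0.0,-0.01,1.0]]
end [0.4913 0.2739 0.1499] [-2.618  -0.     -1.3526]
```

step_arm([
  [0.01,0,0.52,0,0,0,1],
  [0.01,0,0.6,0,0,0,1],
  [0.01,0,0.6,0,0,0,1],
  [0.02,0,0.6,0,0,0,1],
  [0.02,0,0.6,0,-0.01,0,1],
  [0.02,0,0.6,0,0,0,1],
  [0.02,-0.01,0.62,0,-0.01,-0.01,1],
  [0,0,0,0,0,0,1],
])

```text
time: 4.45
ee_pos: [0.5002, 0.2807, 0.1658]
tool_rot: [-2.647, -0.007, -1.357]
wrist_force: [0.9, -1.2, -0.7]
opening: 0.998
```

```bash
python3 - <<'E'
from h import *
s=st();im=robot.get_image('wrist');cv2.imwrite('pics/w4.png',im[:,:,::-1]);np.save('w4.npy',np.array([s['ee_pos'],s['tool_rot']]));st()
im=robot.get_image('side');cv2.imwrite('pics/s4.png',cv2.resize(im[220:360,180:340,::-1],None,fx=4,fy=4,interpolation=cv2.INTER_CUBIC))
th=np.deg2rad(12.5);a=np.array([-.5*np.cos(th),-.5*np.sin(th),.866])
b=np.array([.528,.282,.085])
plan(b+.016*a,packR(th,np.pi/6),8,1.0)
E
```

```text
t 4.45 p [0.5002 0.2807 0.1658] r [-2.6465 -0.0065 -1.3567] F [ 0.9019 -1.2124 -0.7493] q [ 0.8077  0.0295 -1.0164  1.2071 -0.2936 -1.7259] o 0.9976785461819488
t 4.5 p [0.5    0.2802 0.1665] r [-2.6459 -0.0064 -1.3573] F [0.1886 0.1715 0.8304] q [ 0.8092  0.0278 -1.0165  1.204  -0.2952 -1.7245] o 1.0005022219501793
max [0.02 0.07 0.29 0.03 0.01 0.01 1.  ]
[[0.02,0.06,0.29,0.02,-0.01,-0.0,1.0],[0.02,0.06,0.29,0.02,-0.01,-0.0,1.0],[0.02,0.06,0.29,0.03,-0.01,-0.0,1.0],[0.02,0.07,0.29,0.02,-0.0,-0.0,1.0],[0.02,0.07,0.29,0.03,-0.01,-0.0,1.0],[0.02,0.07,0.29,0.02,-0.0,-0.0,1.0],[0.01,0.07,0.28,0.03,-0.01,-0.0,1.0],[0.02,0.06,0.29,0.02,-0.0,-0.01,1.0]]
end [0.5203 0.2803 0.0989] [-2.6186 -0.0005 -1.3522]
```

View pics/w4.png

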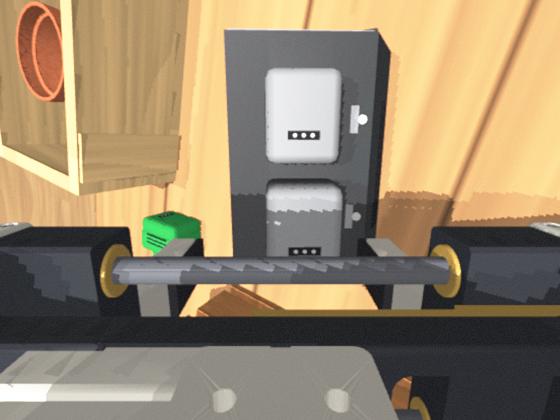

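View pics/s4.png

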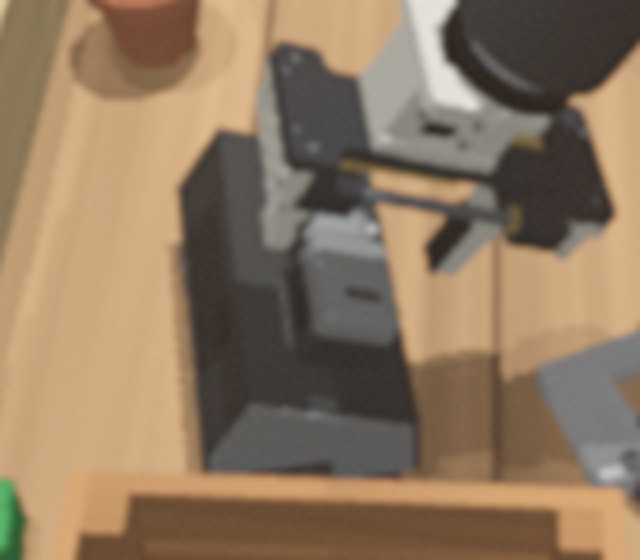

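The arm has stopped short of the commanded pose: joint 3 is at about -1.016, on its limit, and joint 5 is near 0. I'll fit a kinematic model to see which poses it can reach.

```bash
cat > kin.py <<'E'
from h import *
from scipy.optimize import least_squares
D=[([-0.887,0.359,0.012,0,-1.224,-0.288],[.26,-.623,.238],[3.13989,-.00013,-2.74594]),
([1.1723,-0.2107,-0.9369,0.7319,-0.6594,-1.501],[0.4298,0.2658,0.2574],[-2.6171,-0.002,-1.3521]),
([1.173,-0.2061,-0.9343,0.7362,-0.6562,-1.5015],[0.4305,0.2695,0.2579],[-2.6154,-0.0026,-1.3473]),
([1.1714,-0.2127,-0.9376,0.7295,-0.6612,-1.5006],[0.4297,0.2639,0.2573],[-2.618,-0.0017,-1.3552]),
([0.8077,0.0295,-1.0164,1.2071,-0.2936,-1.7259],[0.5002,0.2807,0.1658],[-2.6465,-0.0065,-1.3567]),
([0.8092,0.0278,-1.0165,1.204,-0.2952,-1.7245],[0.5,0.2802,0.1665],[-2.6459,-0.0064,-1.3573])]
E
python3 - <<'E'
from kin import *
# orientation: try R=Rz(q1)Ry(s2q2)Ry(s3q3)Rx(s4q4)Ry(s5q5) * Rz(s6 q6) with const
import itertools
best=[]
for s2,s3,s4,s5,s6 in itertools.product([1,-1],repeat=5):
  for ax4 in 'xz':
    A=[]
    for q,p,r in D:
        Rw=R.from_euler('z',q[0])*R.from_euler('y',s2*q[1]+s3*q[2])*R.from_euler(ax4,s4*q[3])*R.from_euler('y',s5*q[4])
        A.append((Rw,R.from_euler('xyz',r),R.from_euler('z',s6*q[5])))
    # Rt = Rw*C*Rz(q6)*... -> C = Rw^-1 Rt Rz^-1 const
    C=[(a.inv()*t*z.inv()) for a,t,z in A]
    e=max((C[0].inv()*c).magnitude() for c in C);best.append((e,s2,s3,s4,s5,s6,ax4,C[0].as_euler('xyz')))
best.sort(key=lambda x:x[0])
for b in best[:5]: print(b)
E
```

```text
(0.0016045403105328156, 1, -1, -1, -1, -1, 'x', array([-1.5723,  0.0001, -1.5704]))
(0.723058620059024, 1, 1, 1, 1, -1, 'z', array([ 2.2869,  0.0001, -1.5712]))
(0.9261580557354128, -1, 1, 1, 1, -1, 'z', array([ 1.5689, -0.0001, -1.5712]))
(1.0528239632947254, -1, 1, 1, 1, -1, 'x', array([ 1.5689, -0.0001, -1.5712]))
(1.0730846328301757, -1, -1, -1, -1, -1, 'x', array([-2.2903,  0.0003, -1.5706]))
```

```bash
cat >> kin.py <<'E'
C0=R.from_euler('xyz',[-np.pi/2,0,-np.pi/2])
def fk(q,P):
    h,L1,L2,e,Lt,d=P
    A=R.from_euler('z',q[0]);B=A*R.from_euler('y',q[1]);F=A*R.from_euler('y',q[1]-q[2]);W=F*R.from_euler('x',-q[3])*R.from_euler('y',-q[4])
    p=np.array([0,0,h])+B.apply([0,0,L1])+F.apply([L2,0,e])+W.apply([Lt,d,0])
    return p,W*C0*R.from_euler('z',-q[5])
def fit():
    f=lambda P:np.concatenate([fk(q,P)[0]-p for q,p,r in D])
    return least_squares(lambda P:np.r_[f(P),(P[0]-.2)*1e-3],[.2,.5,.5,0,.3,-.15])
LIM=np.array([[-3.07,3.07],[-1.43,2.12],[-1.02,1.25],[-3.03,1.67],[-3.05,0],[-3.03,3.03]])
def ik(p,Rt,P,seeds=60,seed=0):
    rng=np.random.default_rng(seed);out=[]
    W=np.array([-3.2,3.2]);
    for _ in range(seeds):
        q0=rng.uniform(LIM[:,0],LIM[:,1])
        def f(q):
            a,b=fk(q,P);return np.r_[(a-p)*5,(b.inv()*Rt).as_rotvec()]
        r=least_squares(f,q0,bounds=(LIM[:,0]-.5,LIM[:,1]+.5))
        if r.cost<1e-8 and not any(np.abs(r.x-o).max()<.02 for o in out): out.append(r.x)
    return out
E
python3 - <<'E'
from kin import *
r=fit();print(r.x,r.cost**.5,r.fun.reshape(-1)[:18].reshape(-1,3))
np.save('P.npy',r.x)
P=r.x
th=np.deg2rad(12.5);a=np.array([-.5*np.cos(th),-.5*np.sin(th),.866]);b=np.array([.528,.282,.085])
Rt=packR(th,np.pi/6)
for k in [.016,.05,.085]:
  for fl in (0,np.pi):
    for q in ik(b+k*a,Rt*R.from_euler('z',fl),P): print(k,fl,q,'OK' if ((q>LIM[:,0])&(q<LIM[:,1])).all() else '')
E
```

```text
[ 0.1989  0.6014  0.4637  0.      0.3667 -0.1919] 0.0004261810108730562 [[ 0.0001  0.     -0.0005]
 [-0.      0.0001  0.0001]
 [-0.      0.0001  0.0001]
 [-0.0001  0.0001  0.0001]
 [-0.      0.      0.0001]
 [-0.0001  0.0001  0.0001]]
0.016 0 [ 3.2883 -1.9204 -0.6942 -0.1991 -3.323   3.0076] 
0.016 0 [-2.9949 -1.9204 -0.6942 -0.1991 -3.323  -3.2756] 
0.016 3.141592653589793 [ 3.2883 -1.9204 -0.6942 -0.1991 -3.323  -0.134 ] 
0.05 0 [ 3.2919 -1.8446 -0.6669 -0.2567 -3.2755  2.9458] 
0.05 0 [-2.9833 -1.8488 -0.8946  0.3094 -3.0431 -2.7817] 
0.05 0 [ 3.2998 -1.8488 -0.8946  0.3094 -3.0431  3.5015] 
0.05 0 [ 3.2998 -1.8488 -0.8946  0.3094 -3.0431 -2.7817] 
0.05 0 [-2.9833 -1.8488 -0.8946  0.3094 -3.0431  3.5015] 
0.05 0 [-2.1909 -1.9132 -0.4317 -2.2904 -2.6808  0.1345] 
0.05 3.141592653589793 [-2.1909 -1.9132 -0.4317 -2.2904 -2.6808 -3.0071] 
0.05 3.141592653589793 [ 3.2998 -1.8488 -0.8946  0.3094 -3.0431  0.3599] 
0.05 3.141592653589793 [-2.9833 -1.8488 -0.8946  0.3094 -3.0431  0.3599] 
0.05 3.141592653589793 [ 3.2919 -1.8446 -0.6669 -0.2567 -3.2755 -0.1958] 
0.05 3.141592653589793 [-2.1
[... 459 characters left out ...]
0.085 0 [ 3.2864 -1.7619 -0.8628  0.2419 -2.9879 -2.8388] 
0.085 0 [-2.9968 -1.7619 -0.8628  0.2419 -2.9879  3.4444] 
0.085 0 [-2.9841 -1.7687 -0.6299 -0.3228 -3.2373  2.8727] 
0.085 3.141592653589793 [ 0.1394  0.0051 -0.8471 -3.3406  0.2002  0.2634] 
0.085 3.141592653589793 [ 0.6195  0.0045 -1.0895  1.6295 -0.1969  1.1588] 
0.085 3.141592653589793 [-2.1868 -1.845  -0.4031 -2.2218 -2.7056 -2.9355] 
0.085 3.141592653589793 [ 3.2864 -1.7619 -0.8628  0.2419 -2.9879  0.3028] 
0.085 3.141592653589793 [-2.9968 -1.7619 -0.8628  0.2419 -2.9879  0.3028] 
0.085 3.141592653589793 [ 3.2991 -1.7687 -0.6299 -0.3228 -3.2373 -0.2688] 
0.085 3.141592653589793 [-2.1868 -1.845  -0.4031 -2.2218 -2.7056  3.3477]
```

```bash
cat >> kin.py <<'E'
def iks(p,Rt,P,seeds=25,seed=0,m=.01,q0s=None,tol=1e-7):
    rng=np.random.default_rng(seed);out=[];lo=LIM[:,0]+m;hi=LIM[:,1]-m;best=9
    for i in range(seeds):
        q0=rng.uniform(lo,hi) if q0s is None or i>=len(q0s) else np.clip(q0s[i],lo+1e-4,hi-1e-4)
        def f(q):
            a,b=fk(q,P);return np.r_[(a-p)*5,(b.inv()*Rt).as_rotvec()]
        r=least_squares(f,q0,bounds=(lo,hi));best=min(best,r.cost)
        if r.cost<tol and not any(np.abs(r.x-o).max()<.02 for o in out): out.append(r.x)
    return out,best
E
time python3 - <<'E'
from kin import *
P=np.load('P.npy')
th=np.deg2rad(12.5);a=np.array([-.5*np.cos(th),-.5*np.sin(th),.866]);b=np.array([.528,.282,.085])
g=b+.024*a
for k in [0,.07]:
 for phi in range(-50,51,10):
  for fl in (0,np.pi):
    Rt=R.from_rotvec(np.deg2rad(phi)*np.array([np.cos(th)*.866,np.sin(th)*.866,.5]))*packR(th,np.pi/6)*R.from_euler('z',fl)
    p=g+k*a+Rt.apply([0,0,.008])
    o,be=iks(p,Rt,P)
    print(k,phi,round(fl,1),be if not o else '',*o)
E
```

```text
0 -50 0  [ 1.1903  0.5828 -0.6717  0.8582 -1.1717 -1.9294]
0 -50 3.1  [ 1.1903  0.5828 -0.6717  0.8582 -1.1717  1.2122]
0 -40 0  [ 1.1511  0.4725 -0.7781  0.9609 -1.0016 -1.9506]
0 -40 3.1  [ 1.1511  0.4725 -0.7781  0.9609 -1.0016  1.191 ]
0 -30 0  [ 1.0734  0.3667 -0.882   1.109  -0.8204 -1.9851]
0 -30 3.1  [ 1.0734  0.3667 -0.882   1.109  -0.8204  1.1565]
0 -20 0  [ 0.9296  0.271  -0.9774  1.3415 -0.62   -2.0471]
0 -20 3.1  [ 0.9296  0.271  -0.9774  1.3415 -0.62    1.0945]
0 -10 0 0.000931713850213045
0 -10 3.1 0.0009317138502106405
0 0 0 0.004949576156479179
0 0 3.1 0.004312123427217253
0 10 0 0.007962308609640445
0 10 3.1 0.007962308608137585
0 20 0  [ 0.7824  0.1691 -0.6831 -0.3635 -0.1063 -0.1203]
0 20 3.1  [ 0.7827  0.1691 -0.6836 -0.3624 -0.1058  3.02  ]
0 30 0  [ 0.4366  0.2158 -0.4484 -0.9821 -0.4939  0.7164]
0 30 3.1  [ 0.4366  0.2158 -0.4484 -0.9821 -0.4939 -2.4252]
0 40 0  [ 0.2297  0.3002 -0.3819 -1.1721 -0.7651  1.0292]
0 40 3.1  [ 0.2297  0.3002 -0.3819 -1.1721 -0.7651 -2.1124]
0 50 0  [ 0.099   0.4057 -0.328  -1.2552 -0.9978  1.2008]
0 50 3.1  [ 0.099   0.4057 -0.328
[... 506 characters left out ...]
 1.0357 -0.7401  1.2857]
0.07 -10 0 6.124750717543674e-05
0.07 -10 3.1 6.124750717543459e-05
0.07 0 0 0.001676581264286824
0.07 0 3.1 0.001676581264285789
0.07 10 0 0.0021462862115479756
0.07 10 3.1 0.002146286211571046
0.07 20 0 1.92523239500492e-07
0.07 20 3.1 1.9252323950062877e-07
0.07 30 0  [ 0.5344  0.0523 -0.5112 -0.7993 -0.495   0.445 ]
0.07 30 3.1  [ 0.5344  0.0523 -0.5112 -0.7993 -0.495  -2.6966]
0.07 40 0  [ 0.2753  0.142  -0.4204 -1.0719 -0.7837  0.852 ]
0.07 40 3.1  [ 0.2753  0.142  -0.4204 -1.0719 -0.7837 -2.2895]
0.07 50 0  [ 0.1145  0.253  -0.3679 -1.1959 -1.0247  1.0708]
0.07 50 3.1  [ 0.1145  0.253  -0.3679 -1.1959 -1.0247 -2.0708]
real	1m10.629s
user	1m10.953s
sys	0m0.171s
```

```bash
time python3 - <<'E'
from kin import *
P=np.load('P.npy')
print('crate',tri(ray('scene',(398,126)),ray('side',(337,345))),tri(ray('scene',(455,186)),ray('side',(200,343))))
th=np.deg2rad(12.5);a=np.array([-.5*np.cos(th),-.5*np.sin(th),.866]);b=np.array([.528,.282,.085])
g=b+.025*a
for phi in (-25,-30):
  q=[1.07,.36,-.88,1.1,-.82,-1.98]
  Rt=R.from_rotvec(np.deg2rad(phi)*np.array([np.cos(th)*.866,np.sin(th)*.866,.5]))*packR(th,np.pi/6)
  for k in [0,.03,.06,.09]:
    o,be=iks(g+k*a+Rt.apply([0,0,.008]),Rt,P,1,q0s=[q]);print(phi,k,be,*o)
    if o:
        A=R.from_euler('z',o[0][0]);F=A*R.from_euler('y',o[0][1]-o[0][2]);el=A.apply(R.from_euler('y',o[0][1]).apply([0,0,P[1]]))+[0,0,P[0]];w=el+F.apply([P[2],0,0]);off=w+ (F*R.from_euler('x',-o[0][3])*R.from_euler('y',-o[0][4])).apply([0,P[5],0]);print('  elbow',el,'wrist',w,'off',off)
# pocket upright pack
cy=np.deg2rad(-.6);ux=np.array([np.cos(cy),np.sin(cy),0]);pk=np.array([.573,-.33,.09])
for phi in (-25,-30,25,30,0):
  for fl in (0,np.pi):
    Rt=R.from_rotvec(np.deg2rad(phi)*ux)*packR(cy,0)*R.from_euler('z',fl)
    for k in (0,.1):
      o,be=iks(pk+[0,0,.025+k]+Rt.apply([0,0,.008]),Rt,P,8);print('pocket',phi,round(fl,1),k,be if not o else '',*o)
E
```

```text
crate (array([0.3674, 0.4402, 0.1888]), [np.float64(0.001137753243943537), np.float64(0.0011377532439435373)]) (array([0.6415, 0.4339, 0.1534]), [np.float64(0.009043420055106745), np.float64(0.009043420055106758)])
-25 0 2.0684462686000255e-26 [ 1.0145  0.3153 -0.9312  1.2068 -0.7247 -2.0086]
  elbow [0.0985 0.1584 0.7706] wrist [0.1765 0.2838 0.3311] off [0.3243 0.3921 0.3882]
-25 0.03 1.3716601740120303e-26 [ 1.0748  0.2634 -0.9217  1.0987 -0.7688 -1.9385]
  elbow [0.0745 0.1377 0.7795] wrist [0.1575 0.2911 0.3499] off [0.3096 0.3889 0.4142]
-25 0.06 1.7671375430824063e-18 [ 1.1326  0.212  -0.907   1.0012 -0.8221 -1.8746]
  elbow [0.0537 0.1146 0.7868] wrist [0.1396 0.2979 0.3696] off [0.295  0.3856 0.4402]
-25 0.09 1.0509348966691787e-26 [ 1.1872  0.1613 -0.8882  0.916  -0.8829 -1.8185]
  elbow [0.0361 0.0896 0.7924] wrist [0.1226 0.3037 0.3903] off [0.2803 0.3824 0.4661]
-30 0 8.109168503128753e-24 [ 1.0751  0.365  -0.8819  1.1061 -0.8217 -1.9831]
  elbow [0.1021 0.1888 0.7606] wrist [0.1723 0.3186 0.3211] off [0.3253 0.4208 0.3757]
-30 0.03 2.0162216113630948e-23 [ 1.1249  0.314
[... 1145 characters left out ...]
3.1 0  [-0.4614  0.5891  0.1651 -0.3991 -1.3643 -2.5646]
pocket 25 3.1 0.1  [-0.4606  0.5105  0.2654 -0.3907 -1.5292 -2.6346]
pocket 30 0 0  [-0.5017  0.6266  0.2234 -0.4603 -1.4477  0.6142]
pocket 30 0 0.1  [-0.5013  0.5472  0.3204 -0.457  -1.6057  0.5358]
pocket 30 3.1 0  [-0.5017  0.6266  0.2234 -0.4603 -1.4477 -2.5274]
pocket 30 3.1 0.1  [-0.5013  0.5472  0.3204 -0.457  -1.6057 -2.6058]
pocket 0 0 0  [-0.2281  0.4388 -0.1816  0.     -0.9504  0.2176]
pocket 0 0 0.1  [-0.2281  0.3555 -0.0641  0.     -1.1512  0.2176]
pocket 0 3.1 0  [-0.2281  0.4388 -0.1816  0.     -0.9504 -2.924 ]
pocket 0 3.1 0.1  [-0.2281  0.3555 -0.0641 -0.     -1.1512 -2.924 ]
real	0m10.188s
user	0m10.441s
sys	0m0.164s
```

Fingers exactly along the pack's axis at bay 1 would take joint 3 past its range. Leaning the tool about 28° about the jaw axis, away from the neighbouring pack, makes it reachable. The pads stay flat on the 52 mm sides and nothing comes too close. The same lean also works at the pocket.

```bash
cat >> kin.py <<'E'
PHI=np.deg2rad(-28)
def axes(th):
    a=np.array([-.5*np.cos(th),-.5*np.sin(th),.8660254]);v=np.array([-np.sin(th),np.cos(th),0]);return np.cross(v,a),v,a
TH=np.deg2rad(12.5)
def graspR(th=TH,phi=PHI):
    u,v,a=axes(th);return R.from_rotvec(phi*u)*packR(th,np.pi/6)
B1=np.array([.528,.282,.085])
def gtcp(k,b=B1,gh=.025):
    return b+(gh+k)*axes(TH)[2]+graspR().apply([0,0,.008])
E
python3 - <<'E'
from kin import *
st();print(gtcp(.065),gtcp(0))
plan(gtcp(.065),graspR(),8,1.0)
E
```

```text
t 4.55 p [0.4997 0.2806 0.167 ] r [-2.6451 -0.0059 -1.3568] F [-0.3795  0.1782 -0.1306] q [ 0.8105  0.0266 -1.0165  1.2031 -0.2956 -1.7241] o 1.0005840138623427
[0.4883 0.2694 0.1568] [0.5201 0.2764 0.1005]
max [0.04 0.07 0.02 0.03 0.44 0.01 1.  ]
[[0.04,0.07,0.01,0.02,0.43,0.01,1.0],[0.03,0.07,0.01,0.02,0.43,0.0,1.0],[0.03,0.07,0.02,0.03,0.43,0.01,1.0],[0.03,0.07,0.02,0.02,0.43,0.0,1.0],[0.03,0.07,0.02,0.03,0.43,0.01,1.0],[0.03,0.07,0.02,0.02,0.43,0.0,1.0],[0.04,0.07,0.02,0.03,0.43,0.01,1.0],[0.03,0.07,0.02,0.02,0.44,0.0,1.0]]
end [0.4883 0.2693 0.1567] [-2.5629 -0.4191 -1.6122]
```

step_arm([
  [0.04,0.07,0.01,0.02,0.43,0.01,1],
  [0.03,0.07,0.01,0.02,0.43,0,1],
  [0.03,0.07,0.02,0.03,0.43,0.01,1],
  [0.03,0.07,0.02,0.02,0.43,0,1],
  [0.03,0.07,0.02,0.03,0.43,0.01,1],
  [0.03,0.07,0.02,0.02,0.43,0,1],
  [0.04,0.07,0.02,0.03,0.43,0.01,1],
  [0.03,0.07,0.02,0.02,0.44,0,1],
])

```text
time: 5.35
ee_pos: [0.4873, 0.2706, 0.1578]
tool_rot: [-2.562, -0.419, -1.611]
wrist_force: [0.9, 0.3, 0.3]
opening: 1.003
```

```bash
python3 - <<'E'
from kin import *
robot.get_image('wrist')
st();im=robot.get_image('side');cv2.imwrite('pics/s5.png',cv2.resize(im[220:360,180:340,::-1],None,fx=4,fy=4,interpolation=cv2.INTER_CUBIC));
s=robot.sense();im=robot.get_image('wrist');cv2.imwrite('pics/w5.png',im[:,:,::-1]);np.save('w5.npy',np.array([s['ee_pos'],s['tool_rot']]));st()
plan(gtcp(.065),graspR(),8,1.0)
E
```

```text
t 5.4 p [0.4874 0.2716 0.1571] r [-2.5611 -0.4232 -1.6121] F [ 0.4468  4.207  -1.283 ] q [ 1.1738  0.2379 -0.8735  0.9477 -0.8952 -1.864 ] o 1.0003987646672368
t 5.5 p [0.4874 0.2717 0.1568] r [-2.5636 -0.4181 -1.6079] F [ 0.0503  0.3019 -0.3609] q [ 1.171   0.2347 -0.8764  0.9507 -0.8881 -1.863 ] o 1.0012848842977937
max [0.01 0.01 0.01 0.01 0.01 0.01 1.  ]
[[0.01,-0.0,0.01,-0.0,0.0,0.0,1.0],[0.01,-0.0,0.0,-0.0,0.0,0.0,1.0],[0.01,-0.0,0.01,-0.0,0.0,0.0,1.0],[0.01,-0.0,0.0,-0.0,0.0,0.0,1.0],[0.01,-0.0,0.01,-0.0,0.0,0.01,1.0],[0.01,-0.0,0.0,-0.0,0.01,0.0,1.0],[0.0,-0.01,0.01,-0.0,0.0,0.01,1.0],[0.01,-0.0,0.0,-0.01,0.01,0.0,1.0]]
end [0.4882 0.2694 0.1569] [-2.5633 -0.419  -1.6121]
```

View pics/w5.png

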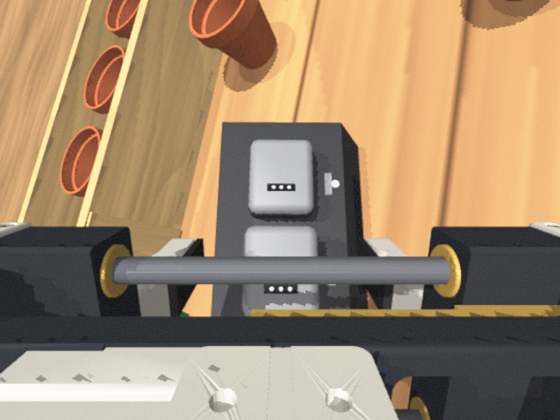

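View pics/s5.png

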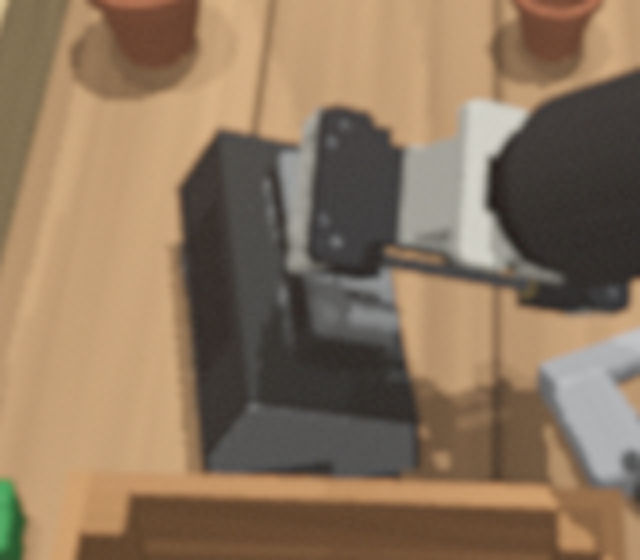

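```bash
python3 - <<'E'
from kin import *
pose=np.load('w5.npy');u,v,a=axes(TH)
for px,H,b in [((280,289),.046,B1),((281,186.5),.026,B1-.076*v)]:
    o,d=ray('wrist',px,pose);X=o+d*((b+H*a-o)@a)/(d@a);print((X-b)@u,(X-b)@v)
for uu,vv in [(0,.0145),(.026,-.032),(-.026,-.032)]: print(proj('wrist',B1+.046*a+uu*u+vv*v,pose))
print(np.linalg.norm(gtcp(0)-robot.sense()['ee_pos']))
plan(gtcp(0),graspR(),8,1.0)
E
```

```text
-0.0008692711886800243 0.013792324783880755
-0.0013189187758167135 0.012886646494150328
[278.6612 290.1184]
[241.2852 220.0918]
[316.7495 220.3808]
0.06521069068882533
max [0.12 0.01 0.25 0.01 0.01 0.01 1.  ]
[[-0.12,-0.0,0.24,-0.0,0.0,0.0,1.0],[-0.12,-0.0,0.25,-0.0,0.0,0.0,1.0],[-0.12,-0.0,0.24,-0.0,0.0,0.0,1.0],[-0.12,-0.0,0.25,-0.0,0.0,0.0,1.0],[-0.12,-0.0,0.24,-0.0,0.0,0.01,1.0],[-0.11,-0.0,0.25,-0.0,0.01,0.0,1.0],[-0.12,-0.01,0.24,-0.0,0.0,0.01,1.0],[-0.11,-0.0,0.25,-0.01,0.01,0.0,1.0]]
end [0.52   0.2763 0.1005] [-2.5633 -0.419  -1.6121]
```

The large heel's slot is at (280,289), within 1 mm of where the bay estimate puts it. I'll shift 1 mm downhill and descend.

step_arm([
  [-0.12,0.01,0.24,0,0,0,1],
  [-0.12,0.01,0.25,0,0,0,1],
  [-0.12,0.01,0.25,0,0,0,1],
  [-0.12,0,0.25,0,0,0.01,1],
  [-0.12,0,0.25,0,0,0,1],
  [-0.12,0,0.25,0,0.01,0.01,1],
  [-0.12,0,0.24,0,0,0,1],
  [-0.11,0,0.24,0,0,0,1],
])

```text
time: 6.3
ee_pos: [0.5203, 0.275, 0.0987]
tool_rot: [-2.562, -0.419, -1.614]
wrist_force: [-0.8, 0.1, -0.9]
opening: 1.004
```

step_arm([
  [0,0,0,0,0,0,0.75],
  [0,0,0,0,0,0,0.7],
  [0,0,0,0,0,0,0.66],
  [0,0,0,0,0,0,0.63],
  [0,0,0,0,0,0,0.61],
  [0,0,0,0,0,0,0.61],
  [0,0,0,0,0,0,0.61],
  [0,0,0,0,0,0,0.61],
], grip_force=6)

```text
time: 7.1
ee_pos: [0.5199, 0.2751, 0.0995]
tool_rot: [-2.562, -0.418, -1.613]
wrist_force: [-0.2, -0.3, -0.4]
opening: 0.616
```

```bash
python3 - <<'E'
from kin import *
B1-=.001*axes(TH)[0]
s=st();print(gtcp(0),gtcp(0,B1)-s['ee_pos'],graspR().as_euler('xyz'))
s=robot.sense();im=robot.get_image('wrist');cv2.imwrite('pics/w6.png',im[:,:,::-1]);np.save('w6.npy',np.array([s['ee_pos'],s['tool_rot']]))
E
```

```text
t 7.1 p [0.5199 0.2751 0.0995] r [-2.5616 -0.4183 -1.6134] F [-0.2324 -0.3233 -0.3691] q [ 1.0504  0.3449 -0.9058  1.1501 -0.7815 -1.9985] o 0.6157838691217358
[0.5192 0.2762 0.1   ] [-0.0007  0.0011  0.0006] [-2.5625 -0.4187 -1.6125]
```

View pics/w6.png

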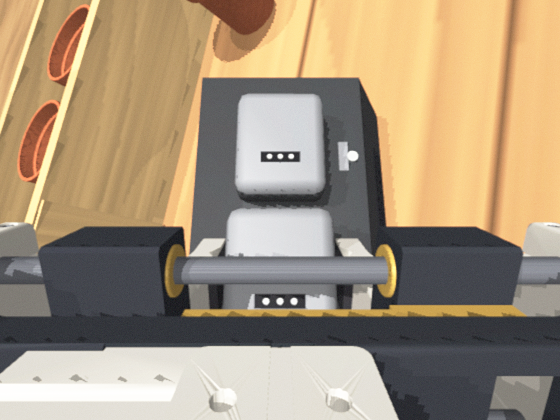

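The fingers straddle the large heel with about equal gaps: finger edges at columns 225 and 337, heel edges at 228 and 333. Now I'll close at 45 N.

step_arm([
  [0,0,0,0,0,0,0.58],
  [0,0,0,0,0,0,0.5],
  [0,0,0,0,0,0,0.5],
  [0,0,0,0,0,0,0.5],
  [0,0,0,0,0,0,0.5],
  [0,0,0,0,0,0,0.5],
  [0,0,0,0,0,0,0.5],
  [0,0,0,0,0,0,0.5],
], grip_force=45)

```text
time: 7.95
ee_pos: [0.5199, 0.2751, 0.0994]
tool_rot: [-2.562, -0.418, -1.613]
wrist_force: [-3.2, 0.5, 2.6]
opening: 0.591
```

```bash
python3 - <<'E'
from kin import *
s=st();Rt=R.from_euler('xyz',s['tool_rot']);u,v,a=axes(TH)
print('force u,v,a',s['wrist_force']@u,s['wrist_force']@v,s['wrist_force']@a)
print('tool comps of a*1mm rows:',Rt.inv().apply(a))
plan(s['ee_pos']+.024*a,Rt,8,.5)
E
```

```text
t 7.95 p [0.5199 0.2751 0.0994] r [-2.5616 -0.4184 -1.6134] F [-3.2269  0.4512  2.5941] q [ 1.0503  0.345  -0.9058  1.1501 -0.7815 -1.9985] o 0.5914337610406571
force u,v,a -1.3466667139263626 1.1389733143888048 3.7729180323608245
tool comps of a*1mm rows: [ 0.4696 -0.0008 -0.8829]
max [0.05 0.   0.09 0.   0.   0.   0.5 ]
[[0.05,-0.0,-0.09,0.0,0.0,0.0,0.5],[0.05,-0.0,-0.09,0.0,0.0,0.0,0.5],[0.05,-0.0,-0.09,0.0,0.0,0.0,0.5],[0.05,-0.0,-0.09,0.0,0.0,0.0,0.5],[0.04,-0.0,-0.09,0.0,0.0,0.0,0.5],[0.05,-0.0,-0.09,0.0,0.0,0.0,0.5],[0.04,-0.0,-0.08,0.0,0.0,0.0,0.5],[0.05,-0.0,-0.09,0.0,0.0,0.0,0.5]]
end [0.5081 0.2724 0.1203] [-2.5616 -0.4184 -1.6134]
```

step_arm([
  [0.024,0,-0.045,0,0,0,0.5],
  [0.024,0,-0.045,0,0,0,0.5],
  [0.024,0,-0.045,0,0,0,0.5],
  [0.024,0,-0.045,0,0,0,0.5],
  [0.024,0,-0.045,0,0,0,0.5],
  [0.024,0,-0.045,0,0,0,0.5],
  [0.024,0,-0.045,0,0,0,0.5],
  [0.024,0,-0.045,0,0,0,0.5],
])

```text
time: 8.75
ee_pos: [0.5138, 0.2735, 0.1098]
tool_rot: [-2.562, -0.419, -1.613]
wrist_force: [1.3, 0.5, -7.8]
opening: 0.589
```

```bash
python3 - <<'E'
from kin import *
s=st();Rt=R.from_euler('xyz',s['tool_rot']);u,v,a=axes(TH)
d=s['ee_pos']-np.array([.5199,.2751,.0994]);print('disp',d@u,d@v,d@a)
print('force u,v,a',s['wrist_force']@u,s['wrist_force']@v,s['wrist_force']@a)
im=robot.get_image('side');cv2.imwrite('pics/s7.png',cv2.resize(im[220:360,180:340,::-1],None,fx=4,fy=4,interpolation=cv2.INTER_CUBIC));
E
```

```text
t 8.75 p [0.5138 0.2735 0.1098] r [-2.5622 -0.4187 -1.6133] F [ 1.3084  0.4724 -7.825 ] q [ 1.0727  0.3241 -0.9033  1.1103 -0.798  -1.9723] o 0.5887996371465555
disp -0.00030175205473467054 -0.0002058079814240061 0.012152968395227205
force u,v,a -2.717692741253721 0.17804730885807435 -7.466509136053302
```

View pics/s7.png

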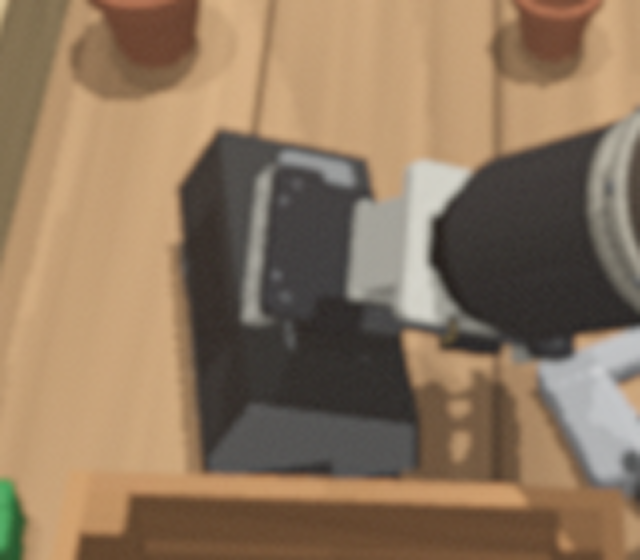

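step_arm([
  [0.024,0,-0.045,0,0,0,0.5],
  [0.024,0,-0.045,0,0,0,0.5],
  [0.03,0,-0.056,0,0,0,0.5],
  [0.035,0,-0.065,0,0,0,0.5],
  [0.035,0,-0.065,0,0,0,0.5],
  [0.035,0,-0.065,0,0,0,0.5],
  [0.035,0,-0.065,0,0,0,0.5],
  [0.035,0,-0.065,0,0,0,0.5],
])

```text
time: 9.6
ee_pos: [0.5062, 0.2721, 0.1246]
tool_rot: [-2.561, -0.418, -1.614]
wrist_force: [-0.8, -0.4, -2.3]
opening: 0.59
```

```bash
python3 - <<'E'
from kin import *
s=st();Rt=R.from_euler('xyz',s['tool_rot']);u,v,a=axes(TH)
d=s['ee_pos']-np.array([.5199,.2751,.0994]);print('disp',d@u,d@v,d@a)
print('force u,v,a',s['wrist_force']@u,s['wrist_force']@v,s['wrist_force']@a)
im=robot.get_image('wrist');cv2.imwrite('pics/w7.png',im[:,:,::-1])
plan(np.array([.5199,.2751,.0994])+.075*a,graspR(),8,.5)
E
```

```text
t 9.6 p [0.5062 0.2721 0.1246] r [-2.5607 -0.418  -1.6136] F [-0.8284 -0.4231 -2.2861] q [ 1.1017  0.2955 -0.8978  1.0609 -0.823  -1.9392] o 0.5898112177071698
disp 0.000489246367068855 3.98665513664117e-05 0.02885545199925833
force u,v,a -1.9228045270526026 -0.23375732647064906 -1.5296260080088824
max [0.09 0.01 0.17 0.01 0.   0.01 0.5 ]
[[0.09,0.0,-0.17,-0.0,0.0,-0.0,0.5],[0.09,0.0,-0.17,-0.0,0.0,-0.0,0.5],[0.09,0.0,-0.17,-0.0,0.0,-0.0,0.5],[0.09,0.0,-0.17,-0.0,0.0,-0.0,0.5],[0.09,0.0,-0.17,-0.0,0.0,-0.0,0.5],[0.09,0.0,-0.17,-0.0,0.0,-0.0,0.5],[0.09,0.01,-0.17,-0.0,0.0,-0.01,0.5],[0.09,0.0,-0.16,-0.01,0.0,-0.0,0.5]]
end [0.4834 0.2669 0.1643] [-2.5627 -0.4185 -1.6125]
```

View pics/w7.png

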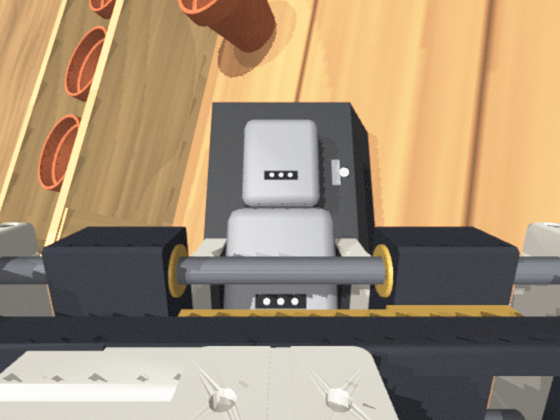

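The large heel hasn't moved relative to the gripper (slot at (281,301)) and the small pack has stayed put, so the catch is beaten with no slip. I'll keep pulling straight.

step_arm([
  [0.06,0,-0.11,0,0,0,0.5],
  [0.09,0,-0.17,0,0,0,0.5],
  [0.09,0,-0.17,0,0,0,0.5],
  [0.09,0,-0.17,0,0,0,0.5],
  [0.09,0,-0.17,0,0,0,0.5],
  [0.09,0.01,-0.17,0,0,0,0.5],
  [0.09,0,-0.17,0,0,0,0.5],
  [0.09,0,-0.17,0,0,0,0.5],
])

```text
time: 10.45
ee_pos: [0.484, 0.2671, 0.1624]
tool_rot: [-2.562, -0.418, -1.613]
wrist_force: [0.4, 0.4, -2.3]
opening: 0.594
```

```bash
python3 - <<'E'
from kin import *
s=st();Rt=R.from_euler('xyz',s['tool_rot']);u,v,a=axes(TH)
d=s['ee_pos']-np.array([.5199,.2751,.0994]);print('disp',d@u,d@v,d@a)
im=robot.get_image('side');cv2.imwrite('pics/s8.png',cv2.resize(im[220:360,180:340,::-1],None,fx=4,fy=4,interpolation=cv2.INTER_CUBIC));
P=np.load('P.npy')
# pocket pose path check
cy=np.deg2rad(-.6);ux=np.array([np.cos(cy),np.sin(cy),0]);pk=np.array([.573,-.33,.09])
Rp=R.from_rotvec(PHI*ux)*packR(cy,0)
p0=s['ee_pos']
R0=Rt;pend=pk+[0,0,.025+.11]+Rp.apply([0,0,.008]);print('pend',pend,Rp.as_euler('xyz'),'rot deg',np.rad2deg((R0.inv()*Rp).magnitude()))
from scipy.spatial.transform import Slerp
q=s['qpos']
def path(pts,Rs,lab):
    global q
    for i in range(len(pts)-1):
      for t in np.linspace(0,1,9)[1:]:
        p=pts[i]*(1-t)+pts[i+1]*t;Rr=Rs[i]*R.from_rotvec((Rs[i].inv()*Rs[i+1]).as_rotvec()*t)
        o,be=iks(p,Rr,P,1,q0s=[q])
        print(lab,i,round(t,2),p,be if not o else o[0]); 
        if o:q=o[0]
mid=p0+[0,0,.06]
path([p0,mid,pend],[R0,R0,Rp],'A')
E
```

```text
t 10.45 p [0.484  0.2671 0.1624] r [-2.5616 -0.4183 -1.6134] F [ 0.3789  0.3984 -2.3293] q [ 1.179   0.2209 -0.8783  0.9362 -0.9007 -1.8567] o 0.5942060529341695
disp -0.00033173622215471044 -6.29662225357957e-05 0.07294359951543615
pend [ 0.573  -0.3338  0.2179] [-3.1416 -0.4887 -1.5813] rot deg 32.70669741185379
A 0 0.12 [0.484  0.2671 0.1699] [ 1.1838  0.211  -0.8683  0.9206 -0.9144 -1.8381]
A 0 0.25 [0.484  0.2671 0.1774] [ 1.1886  0.2013 -0.8579  0.9053 -0.9285 -1.8199]
A 0 0.38 [0.484  0.2671 0.1849] [ 1.1931  0.1918 -0.8473  0.8909 -0.9428 -1.8022]
A 0 0.5 [0.484  0.2671 0.1924] [ 1.1974  0.1825 -0.8367  0.8772 -0.9572 -1.7849]
A 0 0.62 [0.484  0.2671 0.1999] [ 1.2014  0.1734 -0.8259  0.8642 -0.9716 -1.768 ]
A 0 0.75 [0.484  0.2671 0.2074] [ 1.2051  0.1645 -0.8149  0.8519 -0.9861 -1.7516]
A 0 0.88 [0.484  0.2671 0.2149] [ 1.2086  0.1558 -0.8039  0.8402 -1.0007 -1.7355]
A 0 1.0 [0.484  0.2671 0.2224] [ 1.2119  0.1473 -0.7928  0.8292 -1.0153 -1.7199]
A 1 0.12 [0.4951 0.192  0.2218] [ 1.0948  0.0865 -0.8308  0.7966 -0.9814 -1.5909]
A 1 0.25 [0.5063 0.1169 0.2213] [ 0.9531  0.0443 -0.848   0.7674 -0.9488 -1.4392]
A 1 0.38 [0.5174 0.0418 0.2207] [ 0.79    0.0258 -0.843   0.741  -0.9173 -1.2687]
A 1 0.5 [ 0.5285 -0.0333  0.2202] [ 0.6143  0.0334 -0.8147  0.7161 -0.8901 -1.0868]
A 1 0.62 [ 0.5396 -0.1084  0.2196] [ 0.4378  0.0662 -0.7632  0.6916 -0.8727 -0.903 ]
A 1 0.75 [ 0.5507 -0.1835  0.2191] [ 0.2711  0.1201 -0.69    0.6682 -0.8702 -0.7264]
A 1 0.88 [ 0.5618 -0.2587  0.2185] [ 0.1205  0.1903 -0.5968  0.6478 -0.8853 -0.5635]
A 1 1.0 [ 0.573  -0.3338  0.2179] [-0.0118  0.2725 -0.4852  0.6322 -0.9181 -0.4171]
```

View pics/s8.png

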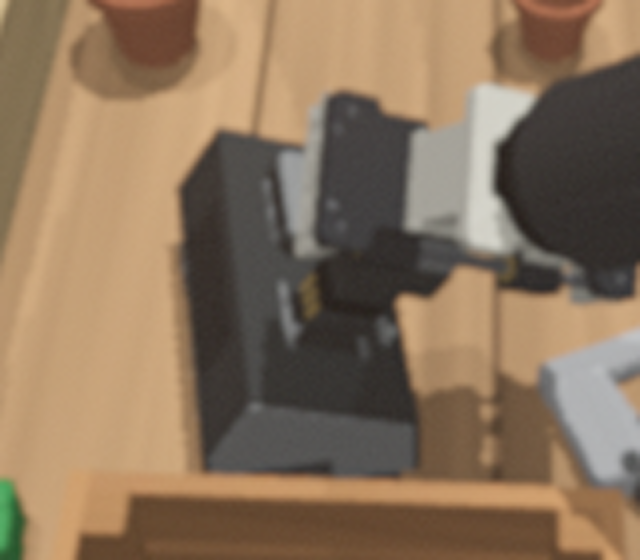

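The stem is clear of the bay: the empty mouth shows at about (350,330) in the crop. Next I'll lift and carry.

```bash
cat >> kin.py <<'E'
CY=np.deg2rad(-.6);PK=np.array([.5727,-.3305,.09])
def Rp(cy=CY): return R.from_rotvec(PHI*np.array([np.cos(cy),np.sin(cy),0]))*packR(cy,0)
def ptcp(k,pk=PK): return pk+[0,0,.025+k]+Rp().apply([0,0,.008])
E
python3 - <<'E'
from kin import *
s=robot.sense();Rt=R.from_euler('xyz',s['tool_rot']);p=s['ee_pos']
plan(p+[0,0,.065],Rt,8,.5)
plan(ptcp(.11),Rp(),32,.5,p0=p+[0,0,.065])
E
```

```text
max [0.11 0.14 0.21 0.   0.   0.   0.5 ]
[[0.11,-0.14,-0.21,0.0,0.0,0.0,0.5],[0.11,-0.14,-0.21,0.0,0.0,0.0,0.5],[0.11,-0.13,-0.21,0.0,0.0,0.0,0.5],[0.11,-0.14,-0.21,0.0,0.0,0.0,0.5],[0.11,-0.13,-0.2,0.0,0.0,0.0,0.5],[0.11,-0.14,-0.21,0.0,0.0,0.0,0.5],[0.11,-0.13,-0.2,0.0,0.0,0.0,0.5],[0.11,-0.14,-0.21,0.0,0.0,0.0,0.5]]
end [0.484  0.2672 0.2283] [-2.5611 -0.4176 -1.6135]
max [0.56 0.1  0.31 0.13 0.02 0.02 0.5 ]
[[0.56,0.04,0.28,-0.13,0.01,-0.01,0.5],[0.56,0.04,0.29,-0.13,0.01,-0.01,0.5],[0.56,0.04,0.29,-0.13,0.01,-0.01,0.5],[0.56,0.03,0.29,-0.13,0.01,-0.01,0.5],[0.56,0.03,0.29,-0.13,0.01,-0.01,0.5],[0.56,0.02,0.29,-0.13,0.01,-0.01,0.5],[0.56,0.02,0.29,-0.13,0.01,-0.01,0.5],[0.56,0.01,0.29,-0.13,0.01,-0.01,0.5]]
[[0.56,0.01,0.29,-0.13,0.01,-0.01,0.5],[0.56,0.0,0.3,-0.13,0.02,-0.01,0.5],[0.56,-0.0,0.3,-0.13,0.01,-0.01,0.5],[0.56,-0.01,0.3,-0.13,0.02,-0.01,0.5],[0.56,-0.01,0.3,-0.12,0.01,-0.01,0.5],[0.56,-0.01,0.3,-0.13,0.02,-0.01,0.5],[0.56,-0.02,0.3,-0.12,0.01,-0.01,0.5],[0.56,-0.02,0.3,-0.12,0.02,-0.01,0.5]]
[[0.56,-0.03,0.3,-0.13,0.01,-0.01,0.5],[0.56,-0.03,0.3,-0.12,0.02,-0.01,0.5],[0.55,-0.04,0.3,-0.13,0.01,-0.01,0.5],[0.55,-0.04,0.3,-0.12,0.02,-0.01,0.5],[0.55,-0.05,0.31,-0.13,0.01,-0.01,0.5],[0.55,-0.05,0.31,-0.12,0.02,-0.01,0.5],[0.55,-0.05,0.31,-0.13,0.01,-0.01,0.5],[0.55,-0.06,0.3,-0.12,0.02,-0.01,0.5]]
[[0.55,-0.06,0.31,-0.13,0.01,-0.01,0.5],[0.55,-0.07,0.3,-0.12,0.02,-0.01,0.5],[0.55,-0.07,0.31,-0.13,0.01,-0.01,0.5],[0.55,-0.08,0.3,-0.12,0.02,-0.01,0.5],[0.55,-0.08,0.31,-0.13,0.01,-0.01,0.5],[0.56,-0.09,0.3,-0.12,0.02,-0.02,0.5],[0.55,-0.09,0.3,-0.13,0.01,-0.01,0.5],[0.56,-0.1,0.31,-0.12,0.02,-0.02,0.5]]
end [ 0.5728 -0.3343  0.2179] [-3.141  -0.4888 -1.5812]
```

step_arm([
  [0.11,-0.14,-0.21,0,0,0,0.5],
  [0.11,-0.14,-0.21,0,0,0,0.5],
  [0.11,-0.13,-0.21,0,0,0,0.5],
  [0.11,-0.14,-0.21,0,0,0,0.5],
  [0.11,-0.13,-0.2,0,0,0,0.5],
  [0.11,-0.14,-0.21,0,0,0,0.5],
  [0.11,-0.13,-0.2,0,0,0,0.5],
  [0.11,-0.14,-0.21,0,0,0,0.5],
])

```text
time: 11.3
ee_pos: [0.4844, 0.2671, 0.2278]
tool_rot: [-2.562, -0.418, -1.614]
wrist_force: [-0.1, 0.2, -3.2]
opening: 0.591
```

step_arm([
  [0.3,0.02,0.15,-0.13,0.01,-0.01,0.5],
  [0.56,0.04,0.29,-0.13,0.01,-0.01,0.5],
  [0.56,0.04,0.29,-0.13,0.01,-0.01,0.5],
  [0.56,0.03,0.29,-0.13,0.01,-0.01,0.5],
  [0.56,0.03,0.29,-0.13,0.01,-0.01,0.5],
  [0.56,0.02,0.29,-0.13,0.01,-0.01,0.5],
  [0.56,0.02,0.29,-0.13,0.01,-0.01,0.5],
  [0.56,0.01,0.29,-0.13,0.01,-0.01,0.5],
])

```text
time: 12.1
ee_pos: [0.505, 0.1246, 0.2245]
tool_rot: [-2.711, -0.434, -1.609]
wrist_force: [-0.1, -0.2, -2.6]
opening: 0.591
```

step_arm([
  [0.56,0.01,0.29,-0.13,0.01,-0.01,0.5],
  [0.56,0,0.3,-0.13,0.02,-0.01,0.5],
  [0.56,0,0.3,-0.13,0.01,-0.01,0.5],
  [0.56,-0.01,0.3,-0.13,0.02,-0.01,0.5],
  [0.56,-0.01,0.3,-0.12,0.01,-0.01,0.5],
  [0.56,-0.01,0.3,-0.13,0.02,-0.01,0.5],
  [0.56,-0.02,0.3,-0.12,0.01,-0.01,0.5],
  [0.56,-0.02,0.3,-0.12,0.02,-0.01,0.5],
])

```text
time: 12.9
ee_pos: [0.5269, -0.0261, 0.2221]
tool_rot: [-2.854, -0.453, -1.604]
wrist_force: [-0.6, -0.8, -3.0]
opening: 0.59
```

```bash
python3 - <<'E'
from kin import *
s=st()
plan(ptcp(.11),Rp(),16,.5)
E
```

```text
t 12.9 p [ 0.5269 -0.0261  0.2221] r [-2.8537 -0.4533 -1.6038] F [-0.5571 -0.7562 -2.9679] q [ 0.6328  0.0343 -0.8019  0.6965 -0.9078 -1.0858] o 0.5901983140032413
max [0.57 0.1  0.31 0.13 0.02 0.02 0.5 ]
[[0.57,-0.03,0.31,-0.12,0.01,-0.01,0.5],[0.57,-0.03,0.31,-0.12,0.01,-0.01,0.5],[0.57,-0.04,0.31,-0.12,0.02,-0.01,0.5],[0.57,-0.04,0.31,-0.13,0.01,-0.01,0.5],[0.57,-0.05,0.31,-0.12,0.02,-0.01,0.5],[0.57,-0.05,0.31,-0.13,0.01,-0.01,0.5],[0.57,-0.06,0.31,-0.12,0.02,-0.01,0.5],[0.57,-0.06,0.31,-0.13,0.01,-0.01,0.5]]
[[0.56,-0.07,0.31,-0.12,0.02,-0.01,0.5],[0.56,-0.07,0.31,-0.13,0.01,-0.01,0.5],[0.56,-0.08,0.31,-0.12,0.02,-0.01,0.5],[0.56,-0.08,0.31,-0.13,0.01,-0.01,0.5],[0.57,-0.09,0.31,-0.12,0.02,-0.01,0.5],[0.56,-0.09,0.31,-0.13,0.01,-0.02,0.5],[0.56,-0.09,0.31,-0.12,0.02,-0.01,0.5],[0.57,-0.1,0.31,-0.13,0.01,-0.02,0.5]]
end [ 0.5728 -0.3343  0.2179] [ 3.1412 -0.4883 -1.5811]
```

step_arm([
  [0.57,-0.03,0.31,-0.12,0.01,-0.01,0.5],
  [0.57,-0.03,0.31,-0.12,0.01,-0.01,0.5],
  [0.57,-0.04,0.31,-0.12,0.02,-0.01,0.5],
  [0.57,-0.04,0.31,-0.13,0.01,-0.01,0.5],
  [0.57,-0.05,0.31,-0.12,0.02,-0.01,0.5],
  [0.57,-0.05,0.31,-0.13,0.01,-0.01,0.5],
  [0.57,-0.06,0.31,-0.12,0.02,-0.01,0.5],
  [0.57,-0.06,0.31,-0.13,0.01,-0.01,0.5],
])

```text
time: 13.7
ee_pos: [0.5495, -0.1804, 0.22]
tool_rot: [-2.996, -0.471, -1.595]
wrist_force: [0.2, 0.3, -2.8]
opening: 0.591
```

step_arm([
  [0.56,-0.07,0.31,-0.12,0.02,-0.01,0.5],
  [0.56,-0.07,0.31,-0.13,0.01,-0.01,0.5],
  [0.56,-0.08,0.31,-0.12,0.02,-0.01,0.5],
  [0.56,-0.08,0.31,-0.13,0.01,-0.01,0.5],
  [0.57,-0.09,0.31,-0.12,0.02,-0.01,0.5],
  [0.56,-0.09,0.31,-0.13,0.01,-0.02,0.5],
  [0.56,-0.09,0.31,-0.12,0.02,-0.01,0.5],
  [0.57,-0.1,0.31,-0.13,0.01,-0.02,0.5],
])

```text
time: 14.5
ee_pos: [0.5726, -0.3339, 0.2176]
tool_rot: [3.14, -0.488, -1.581]
wrist_force: [0.2, 0.3, -3.4]
opening: 0.593
```

```bash
python3 - <<'E'
from kin import *
robot.get_image('side');robot.get_image('side');s=st();print(ptcp(.11),Rp().as_euler('xyz'))
for n,(x,y,w,h,k) in dict(scene=(130,190,160,130,5),side=(200,90,120,120,5)).items():
    im=robot.get_image(n)[:,:,::-1];cv2.imwrite(f'pics/{n}9.png',im);cv2.imwrite(f'pics/{n}9c.png',cv2.resize(im[y:y+h,x:x+w],None,fx=k,fy=k*.9 if 0 else k,interpolation=cv2.INTER_CUBIC))
s=robot.sense();im=robot.get_image('wrist');cv2.imwrite('pics/w9.png',im[:,:,::-1]);np.save('w9.npy',np.array([s['ee_pos'],s['tool_rot']]))
E
```

```text
t 14.6 p [ 0.5728 -0.3347  0.2172] r [ 3.1403 -0.4877 -1.5824] F [-1.1054  0.0516 -3.0942] q [-0.0135  0.2743 -0.4833  0.6305 -0.9188 -0.4155] o 0.5903844304744872
[ 0.5727 -0.3343  0.2179] [-3.1416 -0.4887 -1.5813]
```

View pics/scene9c.png

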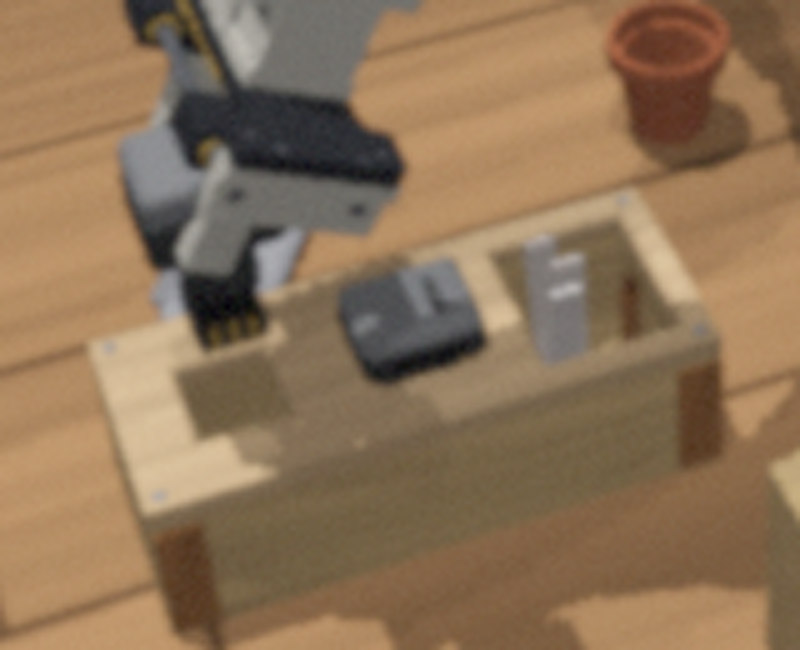

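View pics/side9c.png

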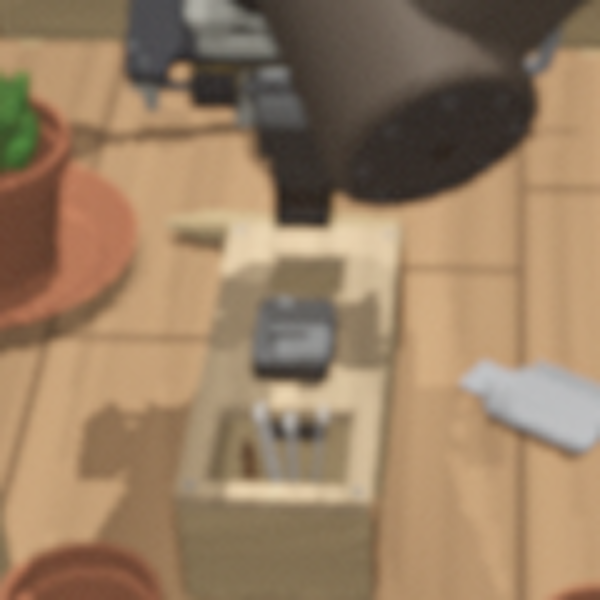

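View pics/w9.png

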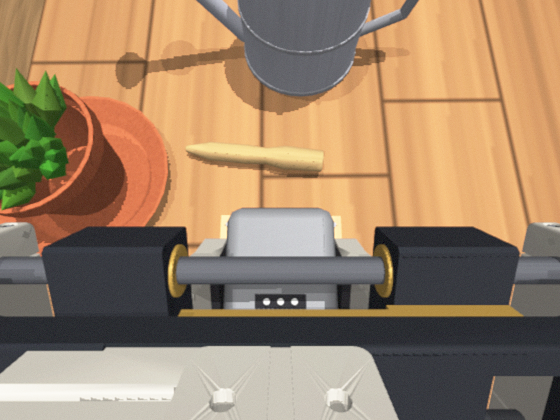

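```bash
python3 - <<'E'
from kin import *
p,r=np.load('w9.npy');Rt=R.from_euler('xyz',r)
g=p-.008*Rt.apply([0,0,1]);o=g-[0,0,.025];print('pack origin expected',o)
S=lambda q:(np.array(q)-[130,190])*5
Z=lambda q:(np.array(q)-[200,90])*5
for dx,dy in [(.02,-.017),(.02,.017),(-.02,.017)]:
    X=o+[dx,dy,-.062];print('stem corner',dx,dy,S(proj('scene',X)),Z(proj('side',X)))
for c in [(-.025,-.023),(-.025,.023),(.025,.023),(.025,-.023)]:
    X=PK+[*c,0];print('pocket',c,S(proj('scene',X)),Z(proj('side',X)))
for q in [(177,370),(272,347),(297,412),(200,437)]: print(onz('scene',np.array(q)/5+[130,190],.09))
for q in [(345,258),(340,292),(272,290),(278,258)]: print(onz('side',np.array(q)/5+[200,90],.09))
for q in [(208,348),(265,335)]: print('stem',onz('scene',np.array(q)/5+[130,190],o[2]-.062))
for q in [(276,222),(330,222)]: print('stem',onz('side',np.array(q)/5+[200,90],o[2]-.062))
E
```

```text
pack origin expected [ 0.5728 -0.3295  0.1995]
stem corner 0.02 -0.017 [194.1457 361.2882] [276.6524 200.1719]
stem corner 0.02 0.017 [265.1191 339.6221] [272.2032 228.9726]
stem corner -0.02 0.017 [241.4996 285.0837] [331.926  230.1758]
pocket (-0.025, -0.023) [169.2174 372.1569] [345.2935 253.4936]
pocket (-0.025, 0.023) [260.6089 344.2188] [341.0572 292.8982]
pocket (0.025, 0.023) [289.9713 412.4491] [268.0904 291.3616]
pocket (0.025, -0.023) [196.2876 442.0524] [274.036 252.034]
[ 0.5478 -0.3497  0.09  ]
[ 0.5519 -0.3029  0.09  ]
[ 0.5988 -0.3043  0.09  ]
[ 0.5953 -0.351   0.09  ]
[ 0.5476 -0.3481  0.09  ]
[ 0.5485 -0.3085  0.09  ]
[ 0.5952 -0.3091  0.09  ]
[ 0.5943 -0.3465  0.09  ]
stem [ 0.587  -0.3384  0.1375]
stem [ 0.5898 -0.3117  0.1375]
stem [ 0.5909 -0.3207  0.1375]
stem [ 0.5547 -0.322   0.1375]
```

```bash
python3 - <<'E'
from kin import *
p,r=np.load('w9.npy');Rt=R.from_euler('xyz',r)
o=p-.008*Rt.apply([0,0,1])-[0,0,.025]
im=cv2.imread('pics/scene9.png');x,y,k=150,205,10
c=cv2.resize(im[y:y+60,x:x+60],None,fx=k,fy=k,interpolation=cv2.INTER_CUBIC)
for dx,dy in [(.02,-.017),(.02,.017)]:
    q=[tuple(int(t) for t in (proj('scene',o+[dx,dy,z])-[x,y]+.5)*k) for z in (-.062,0)];cv2.line(c,*q,(0,255,0),1)
for dx,dy in [(.026,-.032),(.026,.032)]:
    q=[tuple(int(t) for t in (proj('scene',o+[dx,dy,z])-[x,y]+.5)*k) for z in (0,.046)];cv2.line(c,*q,(0,0,255),1)
im=cv2.imread('pics/side9.png');x,y=240,95
e=cv2.resize(im[y:y+60,x:x+40],None,fx=k,fy=k,interpolation=cv2.INTER_CUBIC)
for dx,dy in [(.02,.017),(-.02,.017)]:
    q=[tuple(int(t) for t in (proj('side',o+[dx,dy,z])-[x,y]+.5)*k) for z in (-.062,0)];cv2.line(e,*q,(0,255,0),1)
cv2.imwrite('pics/stem.png',cv2.resize(np.hstack([c,e])[:600],(800,480)))
E
```

```text
(no output)
```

View pics/stem.png

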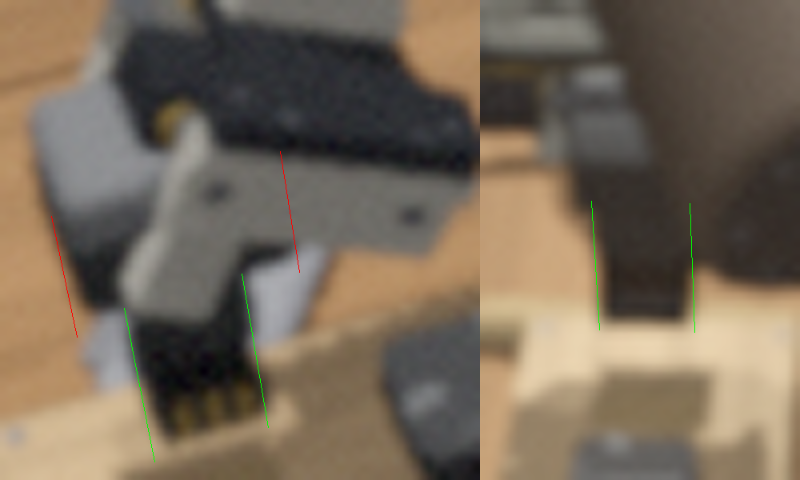

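The stem hangs upright above the pocket and is lined up to about 1–2 mm. The pack sits about 3 mm higher in the grip than I assumed. Now I'll lower it.

```bash
sed -i 's/PK=np.array(\[.5727,-.3305,.09\])/PK=np.array([.5725,-.329,.09])/' kin.py; python3 - <<'E'
from kin import *
s=st();print(ptcp(.05),ptcp(.0))
plan(ptcp(.055),Rp(),8,.5)
E
```

```text
t 14.75 p [ 0.5728 -0.3329  0.2177] r [-3.1412 -0.4879 -1.5812] F [ 0.1249  0.7442 -3.3461] q [-0.0104  0.2719 -0.4858  0.6311 -0.9181 -0.4175] o 0.5892446614858867
[ 0.5725 -0.3328  0.1579] [ 0.5725 -0.3328  0.1079]
max [0.11 0.01 0.21 0.   0.01 0.   0.5 ]
[[-0.11,0.0,0.2,-0.0,0.0,0.0,0.5],[-0.11,0.0,0.2,-0.0,0.0,0.0,0.5],[-0.11,0.0,0.2,-0.0,0.0,0.0,0.5],[-0.11,0.0,0.2,-0.0,0.0,0.0,0.5],[-0.1,0.0,0.2,-0.0,0.0,0.0,0.5],[-0.11,0.0,0.2,-0.0,0.0,0.0,0.5],[-0.1,0.01,0.2,-0.0,0.0,0.0,0.5],[-0.11,0.0,0.21,-0.0,0.01,0.0,0.5]]
end [ 0.5725 -0.3327  0.1629] [-3.1412 -0.4893 -1.5812]
```

step_arm([
  [-0.11,0,0.2,0,0,0,0.5],
  [-0.11,0,0.2,0,0,0,0.5],
  [-0.11,0,0.2,0,0,0,0.5],
  [-0.11,0,0.2,0,0,0,0.5],
  [-0.1,0,0.2,0,0,0,0.5],
  [-0.11,0,0.2,0,0,0,0.5],
  [-0.1,0.01,0.2,0,0,0,0.5],
  [-0.11,0,0.21,0,0.01,0,0.5],
])

```text
time: 15.55
ee_pos: [0.5733, -0.3326, 0.1628]
tool_rot: [-3.14, -0.49, -1.581]
wrist_force: [1.0, -0.1, -2.9]
opening: 0.59
```

```bash
python3 - <<'E'
from kin import *
s=st()
for n,(x,y,k) in dict(scene=(145,220,6),side=(225,95,6)).items():
    im=robot.get_image(n)[:,:,::-1];cv2.imwrite(f'pics/{n}10.png',im);cv2.imwrite(f'pics/{n}10c.png',cv2.resize(im[y:y+90,x:x+90],None,fx=k,fy=k,interpolation=cv2.INTER_CUBIC))
a,b=[cv2.imread(f'pics/{n}10c.png') for n in('scene','side')];cv2.imwrite('pics/b10.png',cv2.resize(np.hstack([a,b]),(800,400)))
plan(ptcp(.012),Rp(),8,.5)
E
```

```text
t 15.55 p [ 0.5733 -0.3326  0.1628] r [-3.1402 -0.4896 -1.581 ] F [ 1.0188 -0.0763 -2.9474] q [-0.0254  0.322  -0.5713  0.7105 -0.8052 -0.5197] o 0.5903000899001687
max [0.09 0.   0.16 0.   0.01 0.01 0.5 ]
[[-0.08,0.0,0.15,0.0,-0.0,0.0,0.5],[-0.08,0.0,0.16,0.0,-0.0,0.0,0.5],[-0.08,0.0,0.15,0.0,-0.0,0.0,0.5],[-0.08,0.0,0.16,0.0,-0.0,0.0,0.5],[-0.08,0.0,0.15,0.0,-0.0,0.0,0.5],[-0.09,0.0,0.16,0.0,-0.0,0.0,0.5],[-0.08,0.0,0.15,0.0,-0.0,0.0,0.5],[-0.09,0.0,0.16,0.0,-0.01,0.01,0.5]]
end [ 0.5725 -0.3327  0.1199] [ 3.1415 -0.4881 -1.5817]
```

View pics/b10.png

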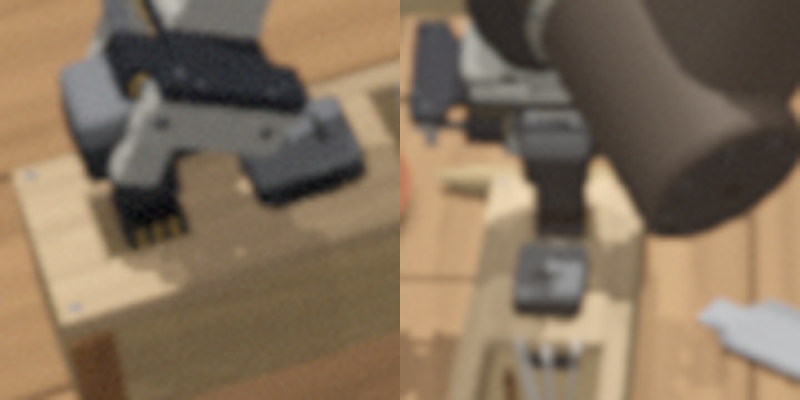

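step_arm([
  [-0.02,0,0.04,0,0,0,0.5],
  [-0.02,0,0.04,0,0,0,0.5],
  [-0.02,0,0.04,0,0,0,0.5],
  [-0.02,0,0.04,0,0,0,0.5],
  [-0.02,0,0.04,0,0,0,0.5],
  [-0.02,0,0.04,0,0,0,0.5],
  [-0.02,0,0.04,0,0,0,0.5],
  [-0.02,0,0.04,0,0,0,0.5],
])

```text
time: 16.45
ee_pos: [0.5733, -0.3329, 0.1525]
tool_rot: [-3.14, -0.49, -1.581]
wrist_force: [0.4, -0.3, -3.3]
opening: 0.588
```

```bash
python3 - <<'E'
from kin import *
s=st()
plan(ptcp(.008),Rp(),8,.5)
E
```

```text
t 16.45 p [ 0.5733 -0.3329  0.1525] r [-3.1403 -0.4896 -1.5808] F [ 0.3607 -0.3329 -3.3229] q [-0.0297  0.3324 -0.5865  0.7285 -0.7842 -0.5403] o 0.5875295915799011
max [0.08 0.01 0.14 0.01 0.01 0.   0.5 ]
[[-0.07,0.0,0.13,-0.0,-0.0,0.0,0.5],[-0.07,0.0,0.13,-0.0,-0.0,0.0,0.5],[-0.07,0.01,0.14,-0.0,-0.0,0.0,0.5],[-0.07,0.0,0.13,-0.0,-0.0,0.0,0.5],[-0.07,0.01,0.14,-0.0,-0.0,0.0,0.5],[-0.08,0.0,0.13,-0.0,-0.0,0.0,0.5],[-0.07,0.01,0.14,-0.01,-0.0,0.0,0.5],[-0.08,-0.0,0.13,-0.0,-0.01,0.0,0.5]]
end [ 0.5725 -0.3326  0.116 ] [ 3.1415 -0.4882 -1.5808]
```

The stem is about 12 mm into the mouth and the wrist carries only the pack's weight, so it is inside the pocket. I'll go on down.

step_arm([
  [-0.06,0,0.12,0,0,0,0.5],
  [-0.07,0,0.13,0,0,0,0.5],
  [-0.07,0,0.13,0,0,0,0.5],
  [-0.07,0,0.13,0,0,0,0.5],
  [-0.07,0.01,0.13,0,0,0,0.5],
  [-0.07,0,0.13,0,0,0,0.5],
  [-0.07,0.01,0.13,0,0,0,0.5],
  [-0.06,0,0.11,0,0,0,0.5],
])

```text
time: 17.25
ee_pos: [0.5727, -0.3329, 0.1178]
tool_rot: [-3.14, -0.49, -1.581]
wrist_force: [0.0, -0.8, -2.9]
opening: 0.59
```

```bash
python3 - <<'E'
from kin import *
s=st()
for n,(x,y,k) in dict(scene=(145,220,6),side=(225,95,6)).items():
    im=robot.get_image(n)[:,:,::-1];cv2.imwrite(f'pics/{n}11.png',im);cv2.imwrite(f'pics/{n}11c.png',cv2.resize(im[y:y+90,x:x+90],None,fx=k,fy=k,interpolation=cv2.INTER_CUBIC))
a,b=[cv2.imread(f'pics/{n}11c.png') for n in('scene','side')];cv2.imwrite('pics/b11.png',cv2.resize(np.hstack([a,b]),(800,400)))
print(robot.sense()['ee_pos'][2]-ptcp(0)[2])
E
```

```text
t 17.25 p [ 0.5727 -0.3329  0.1178] r [-3.1404 -0.4896 -1.5808] F [ 0.0313 -0.8388 -2.943 ] q [-0.0461  0.3684 -0.6384  0.8    -0.7143 -0.6197] o 0.5904617134224684
0.009617039328363136
```

View pics/b11.png

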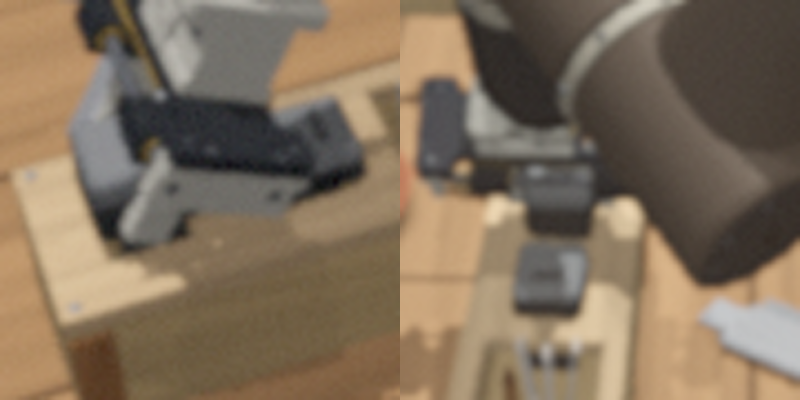

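step_arm([
  [-0.02,0,0.03,0,0,0,0.5],
  [-0.02,0,0.03,0,0,0,0.5],
  [-0.02,0,0.03,0,0,0,0.5],
  [-0.01,0,0.03,0,0,0,0.5],
  [-0.01,0,0.02,0,0,0,0.5],
  [-0.01,0,0.02,0,0,0,0.5],
  [-0.01,0,0.02,0,0,0,0.5],
  [0,0,0,0,0,0,0.5],
])

```text
time: 18.15
ee_pos: [0.5727, -0.3327, 0.112]
tool_rot: [-3.14, -0.49, -1.581]
wrist_force: [-0.0, -0.9, -2.8]
opening: 0.593
```

```bash
python3 - <<'E'
from kin import *
s=st();print(s['ee_pos'][2]-ptcp(0)[2])
E
```

```text
t 18.15 p [ 0.5727 -0.3327  0.112 ] r [-3.1404 -0.4896 -1.5809] F [-0.0091 -0.8983 -2.784 ] q [-0.0492  0.375  -0.6468  0.8139 -0.7028 -0.6345] o 0.5931179709782661
0.004036073010614566
```

step_arm([
  [-0.01,0,0.015,0,0,0,0.5],
  [0,0,0.015,0,0,0,0.5],
  [-0.01,0,0.015,0,0,0,0.5],
  [-0.01,0,0.015,0,0,0,0.5],
  [0,0,0.015,0,0,0,0.5],
  [0,0,0,0,0,0,0.5],
  [0,0,0,0,0,0,0.5],
  [0,0,0,0,0,0,0.5],
])

```text
time: 18.95
ee_pos: [0.5728, -0.333, 0.1097]
tool_rot: [-3.14, -0.49, -1.581]
wrist_force: [-0.5, -0.8, -3.4]
opening: 0.588
```

```bash
python3 - <<'E'
from kin import *
s=st();print(s['ee_pos'][2]-ptcp(0)[2])
E
```

```text
t 18.95 p [ 0.5728 -0.333   0.1097] r [-3.1402 -0.4896 -1.5809] F [-0.5399 -0.7794 -3.3806] q [-0.0511  0.3776 -0.65    0.82   -0.6979 -0.6403] o 0.5881975067280405
0.0017515261376882946
```

step_arm([
  [-0.01,0,0.015,0,0,0,0.5],
  [0,0,0.015,0,0,0,0.5],
  [-0.01,0,0.015,0,0,0,0.5],
  [0,0,0,0,0,0,0.5],
  [0,0,0,0,0,0,0.5],
  [0,0,0,0,0,0,0.5],
  [0,0,0,0,0,0,0.5],
  [0,0,0,0,0,0,0.5],
])

```text
time: 19.75
ee_pos: [0.5728, -0.3331, 0.1082]
tool_rot: [-3.14, -0.49, -1.581]
wrist_force: [0.2, 0.2, -2.4]
opening: 0.589
```

```bash
python3 - <<'E'
from kin import *
s=st();print(s['ee_pos'][2]-ptcp(0)[2])
for n,(x,y,k) in dict(scene=(145,220,6),side=(225,95,6)).items():
    im=robot.get_image(n)[:,:,::-1];cv2.imwrite(f'pics/{n}12c.png',cv2.resize(im[y:y+90,x:x+90],None,fx=k,fy=k,interpolation=cv2.INTER_CUBIC))
a,b=[cv2.imread(f'pics/{n}12c.png') for n in('scene','side')];cv2.imwrite('pics/b12.png',cv2.resize(np.hstack([a,b]),(800,400)))
E
```

```text
t 19.75 p [ 0.5728 -0.3331  0.1082] r [-3.1402 -0.4896 -1.5809] F [ 0.2181  0.156  -2.3987] q [-0.0522  0.3793 -0.6521  0.8238 -0.6949 -0.644 ] o 0.5891694304221461
0.000276775520238845
```

View pics/b12.png

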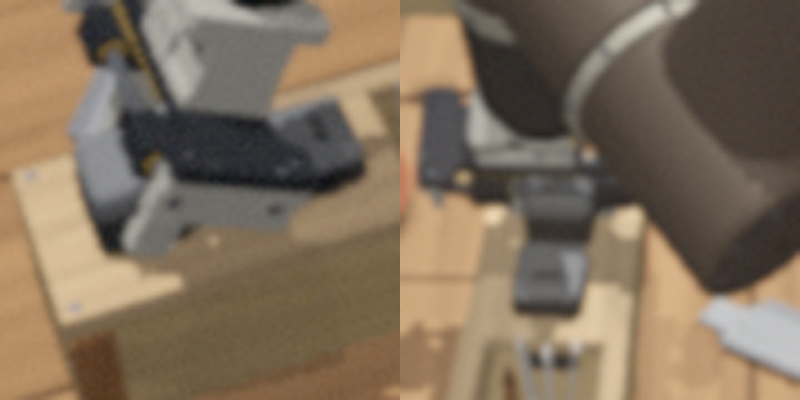

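step_arm([
  [-0.01,0,0.015,0,0,0,0.5],
  [0,0,0.015,0,0,0,0.5],
  [-0.01,0,0.015,0,0,0,0.5],
  [0,0,0,0,0,0,0.5],
  [0,0,0,0,0,0,0.5],
  [0,0,0,0,0,0,0.5],
  [0,0,0,0,0,0,0.5],
  [0,0,0,0,0,0,0.5],
])

```text
time: 20.65
ee_pos: [0.5729, -0.3333, 0.1075]
tool_rot: [-3.14, -0.49, -1.581]
wrist_force: [-3.3, 3.8, 5.8]
opening: 0.592
```

```bash
python3 - <<'E'
from kin import *
s=st();print(s['ee_pos'][2]-ptcp(0)[2],s['moment'])
E
```

```text
t 20.65 p [ 0.5729 -0.3333  0.1075] r [-3.1395 -0.4903 -1.5811] F [-3.2568  3.7614  5.7924] q [-0.0531  0.3801 -0.6539  0.8278 -0.6927 -0.6476] o 0.5921908030251187
-0.00043688552684918724 [ 1.9955  1.2717 -0.4543]
```

The heel has touched: the wrist force rose about 9 N, then the motion stopped. I'll loosen the grip gradually.

step_arm([
  [0,0,0,0,0,0,0.5],
  [0,0,0,0,0,0,0.5],
  [0,0,0,0,0,0,0.5],
  [0,0,0,0,0,0,0.5],
  [0,0,0,0,0,0,0.6],
  [0,0,0,0,0,0,0.62],
  [0,0,0,0,0,0,0.64],
  [0,0,0,0,0,0,0.65],
], grip_force=6)

```text
time: 21.45
ee_pos: [0.5728, -0.3332, 0.1066]
tool_rot: [-3.14, -0.49, -1.581]
wrist_force: [0.2, -0.4, 0.2]
opening: 0.645
```

```bash
python3 - <<'E'
from kin import *
s=st();print(s['ee_pos'][2]-ptcp(0)[2],s['moment'])
for n,(x,y,k) in dict(scene=(145,220,6),side=(225,95,6)).items():
    im=robot.get_image(n)[:,:,::-1];cv2.imwrite(f'pics/{n}13c.png',cv2.resize(im[y:y+90,x:x+90],None,fx=k,fy=k,interpolation=cv2.INTER_CUBIC))
a,b=[cv2.imread(f'pics/{n}13c.png') for n in('scene','side')];cv2.imwrite('pics/b13.png',cv2.resize(np.hstack([a,b]),(800,400)))
im=robot.get_image('wrist');cv2.imwrite('pics/w13.png',im[:,:,::-1])
E
```

```text
t 21.45 p [ 0.5728 -0.3332  0.1066] r [-3.1404 -0.4895 -1.5809] F [ 0.1671 -0.4339  0.2424] q [-0.0534  0.3813 -0.6541  0.8276 -0.6918 -0.6478] o 0.6450818167772808
-0.0013774239374887698 [1.5712 0.0697 0.0037]
```

View pics/b13.png

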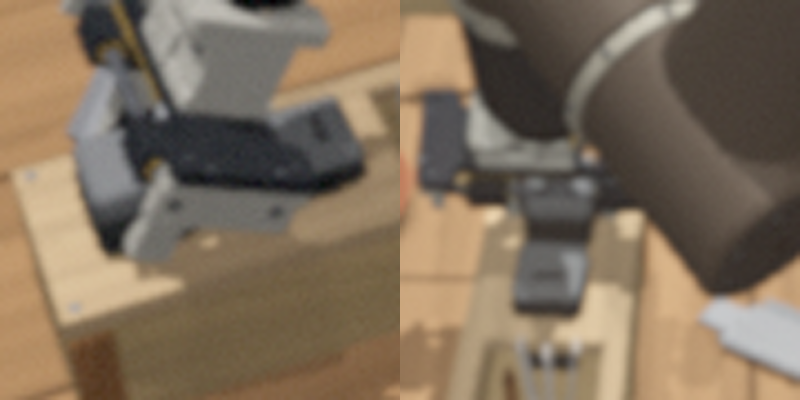

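View pics/w13.png

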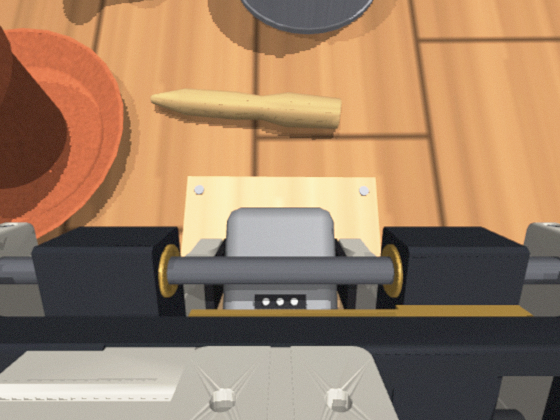

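The pack is free (opening 0.645, no force). The heel looks level and centred in the wrist view, between columns 228 and 334. I'll open wider and retreat straight up.

step_arm([
  [0,0,0,0,0,0,0.7],
  [0,0,0,0,0,0,0.75],
  [0,0,0,0,0,0,0.8],
  [0.02,0,-0.04,0,0,0,0.85],
  [0.05,0,-0.1,0,0,0,0.85],
  [0.1,0,-0.19,0,0,0,0.85],
  [0.16,0,-0.3,0,0,0,0.85],
  [0.16,0,-0.3,0,0,0,0.85],
])

```text
time: 22.4
ee_pos: [0.5729, -0.333, 0.1393]
tool_rot: [-3.14, -0.49, -1.581]
wrist_force: [0.2, 0.2, 0.0]
opening: 0.849
```

step_arm([
  [0.2,0,-0.4,0,0,0,0.85],
  [0.25,0,-0.47,0,0,0,0.85],
  [0.25,0,-0.47,0,0,0,0.85],
  [0.25,0,-0.47,0,0,0,0.85],
  [0.25,0,-0.47,0,0,0,0.85],
  [0.25,0,-0.47,0,0,0,0.85],
  [0.2,0,-0.4,0,0,0,0.85],
  [0,0,0,0,0,0,0.85],
])

```text
time: 23.2
ee_pos: [0.5737, -0.3321, 0.2478]
tool_rot: [-3.136, -0.49, -1.582]
wrist_force: [0.4, -0.7, -0.9]
opening: 0.848
```

```bash
python3 - <<'E'
from kin import *
s=st()
for n,(x,y,k) in dict(scene=(145,220,6),side=(225,95,6)).items():
    im=robot.get_image(n)[:,:,::-1];cv2.imwrite(f'pics/{n}14.png',im);cv2.imwrite(f'pics/{n}14c.png',cv2.resize(im[y:y+90,x:x+90],None,fx=k,fy=k,interpolation=cv2.INTER_CUBIC))
a,b=[cv2.imread(f'pics/{n}14c.png') for n in('scene','side')];cv2.imwrite('pics/b14.png',cv2.resize(np.hstack([a,b]),(800,400)))
s=robot.sense();im=robot.get_image('wrist');cv2.imwrite('pics/w14.png',im[:,:,::-1]);np.save('w14.npy',np.array([s['ee_pos'],s['tool_rot']]))
E
```

```text
t 23.2 p [ 0.5737 -0.3321  0.2478] r [-3.1357 -0.4897 -1.5825] F [ 0.4268 -0.7399 -0.8987] q [-0.0029  0.2466 -0.4425  0.6053 -0.9734 -0.3779] o 0.8475646022196086
```

View pics/b14.png

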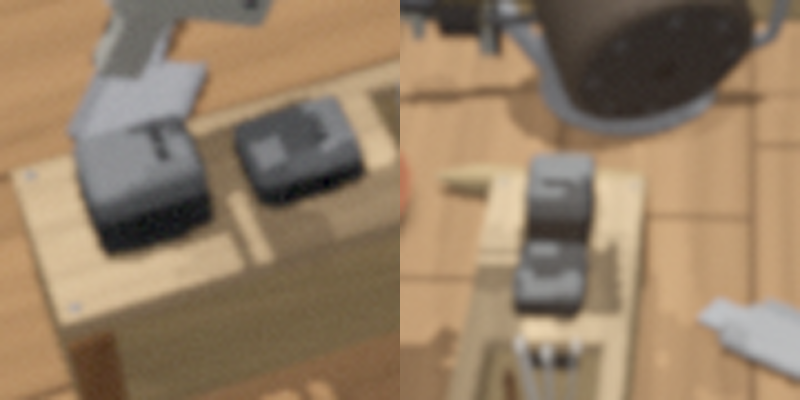

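View pics/w14.png

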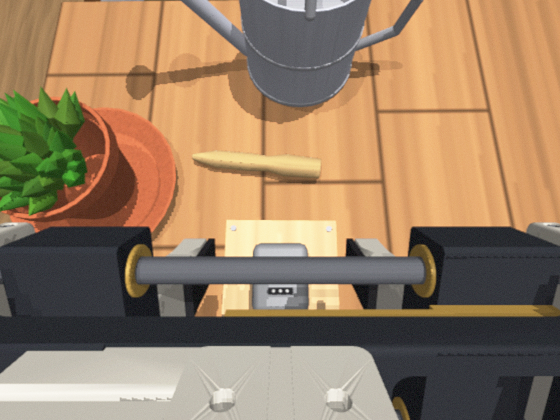

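View pics/scene14.png

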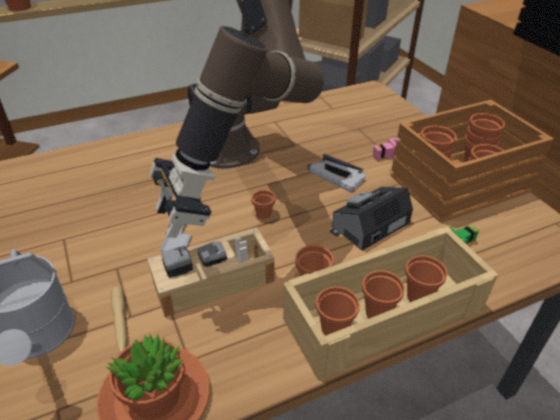

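```bash
python3 - <<'E'
from kin import *
pose=np.load('w14.npy');k=4.444
print(tri(ray('scene',(145+160/k,220+138/k)),ray('side',(225+160/k,95+185/k)),ray('wrist',(280,291),pose)))
s=st()
im=cv2.imread('pics/scene14.png');x,y=150,235
c=cv2.resize(im[y:y+50,x:x+70],None,fx=11,fy=11,interpolation=cv2.INTER_CUBIC)
o=np.array([.5725,-.329,.09]);u=np.array([1,-.01,0]);v=np.array([.01,1,0])
for z in (0,.046):
    q=np.array([(proj('scene',o+a*.026*u+b*.032*v+[0,0,z])-[x,y]+.5)*11 for a,b in[(-1,-1),(-1,1),(1,1),(1,-1)]]).astype(int)
    cv2.polylines(c,[q],True,(0,255,0),1)
cv2.imwrite('pics/chk.png',c)
E
```

```text
(array([ 0.5711, -0.3121,  0.1371]), [np.float64(0.0024087716865985207), np.float64(0.0017675584496888183), np.float64(0.0028632248104965576)])
t 23.35 p [ 0.5723 -0.3321  0.2445] r [-3.1407 -0.4893 -1.5807] F [ 0.2714 -0.5401 -0.6124] q [-0.0034  0.2492 -0.4464  0.6054 -0.9716 -0.3791] o 0.8489886070119077
```

View pics/chk.png

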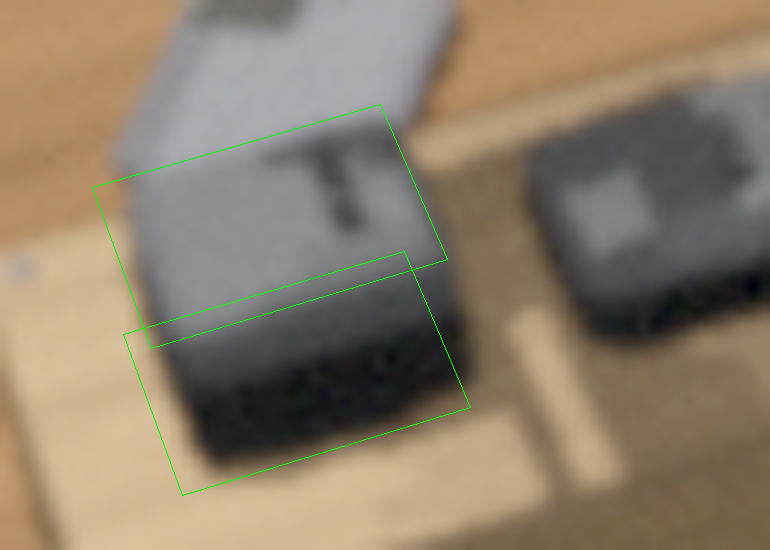

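```bash
python3 - <<'E'
from workcell import robot
print(robot.job_done(),robot.sense()['time'])
E
```

```text
the job is handed in; nothing more can be done
the job is handed in; nothing more can be done
```

I pulled the large pack straight out of the left (+y) bay and set it stem first in the caddy's free pocket, then handed the job in at about 23.4 s of the 50 s allowed.

- **Change from the plan:** With the fingers exactly along the pack's axis, joint 3 ran into its range limit. I leaned the tool about 28° about the jaw axis, away from the small pack. The pads stayed flat on the 52 mm sides.
- **Pull:** I gripped at 45 N and the pack did not slip in the fingers. Forces were read only at the end of each call. The highest reading was about 8 N, taken after the catch had let go, so I did not see the peak itself.
- **Set-down:** I lowered it in small steps until the wrist force rose about 9 N at contact, then loosened the grip gradually.

**Last checks:**
- **Seating:** The top of the heel measured 137 mm above the bench, against 136 mm expected. The heel looks level and square to the caddy in the pictures.
- **Disagreement:** The drawn heel outline differs from the picture by 1–3 mm at the lower-left corner. That is about the calibration error, and no part of the hole shows beside the heel.
- **Surroundings:** The small pack, the spare pack and the other things on the bench look unmoved. The gripper was clear above, touching nothing.

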